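# Load the bottle-drying plate and lock its air regulator

## Task

Shut the air first: slide the clear lock fully back off the regulator knob and turn the knob's yellow pointer to the red off mark. Then, with the air off, stand every blue-capped clear bottle upright and wholly on the flat drying plate, setting each down gently without tipping it over. When they all stand there, turn the pointer to the green mark and slide the lock fully over the knob again, leaving all the other things where they are.

Things in the scene. Friction and masses are not known exactly. Their poses are not given: they have to be found in the camera images.
- bottle1: rinsed clear spray bottle, capped shut, starts standing on the crate top; wide weighted foot 76 mm diameter up to 30 mm height, then it tapers to the blue cap: 34 mm diameter from 80 to 125 mm height, take it by the cap; 0.18 to 0.35 kg. Origin: centre of its foot, z up. None if absent in this start
- bottle2: rinsed clear spray bottle, capped shut, starts standing on the crate top; wide weighted foot 76 mm diameter up to 30 mm height, then it tapers to the blue cap: 34 mm diameter from 80 to 125 mm height, take it by the cap; 0.18 to 0.35 kg. Origin: centre of its foot, z up. None if absent in this start
- bottle3: rinsed clear spray bottle, capped shut, starts standing on the crate top; wide weighted foot 76 mm diameter up to 30 mm height, then it tapers to the blue cap: 34 mm diameter from 80 to 125 mm height, take it by the cap; 0.18 to 0.35 kg. Origin: centre of its foot, z up. None if absent in this start
- bottle4: rinsed clear spray bottle, capped shut, starts standing on the crate top; wide weighted foot 76 mm diameter up to 30 mm height, then it tapers to the blue cap: 34 mm diameter from 80 to 125 mm height, take it by the cap; 0.18 to 0.35 kg. Origin: centre of its foot, z up. None if absent in this start
- plate: flat bare aluminium drying plate, 160 (its x) by 380 (its y) by 8 mm thick, no rim; along its far (+x) edge, between 93 and 115 mm from the centre line, runs a copper air pipe on a grey rail, 47 mm high. Fixed. Origin: underside centre of the plate; its top is 8 mm above
- regulator: white air regulator box, 100 (its x) by 210 (its y) by 40 mm high, fixed. Origin: underside centre. The knob's axis is at its y = +60 mm; the lock slides along its y
- knob (a joint): regulator knob angle, rad: grows counter-clockwise seen from above, 0 = pointer at the red off mark; stops at -0.05 and 2.8; light friction (0.04 N m), stays where left. Grey disc 48 mm across with a bar grip along the pointer direction; a yellow line on the bar's top and its yellow end show the pointing end
- knob_grip (a point): point on the knob's axis, in the upper half of the bar grip, 68 mm above the crate top; the bar is 46 mm long, 12 mm thick and stands 46 to 74 mm above the crate top: pinch it across its thickness
- pointer (a point): point on the dial 34 mm from the knob's axis in the direction that the knob's yellow end points
- off_mark (a point): centre of the red off mark on the dial, 34 mm from the knob's axis, towards the regulator's +x
- green_mark (a point): centre of the green mark on the dial, 34 mm from the knob's axis, 1.0 to 2.3 rad counter-clockwise of the red mark; flat, cannot be moved by touching
- lock (a joint): lock slide, m: 0 = fully over the knob (locked), 0.12 = fully back, knob free; grows as it slides towards the regulator's -y; friction about 1.5 N, stays where left. It is a clear tunnel-shaped cover, 88 (x) by 72 (y) mm, its top 84 mm above the crate top, with a red upright rib in the middle of the top
- lock_grip (a point): in the middle of the lock's red rib, 107 mm above the crate top; the rib is 36 mm (regulator x) by 12 mm thick (regulator y) and stands 84 to 114 mm above the crate top: pinch it across its thickness
- canister: bystander: squat steel canister with hinged lid, 104 mm diameter, 103 mm high; origin under its centre
- paddle: bystander: small wooden paddle lying flat, 10 mm thick: blade 100 by 60 mm towards its +x, handle 120 by 20 mm towards -x; origin where they meet
- softener: bystander: closed amber bottle, 64 mm diameter, 170 mm high; not one of the bottles to dry; origin under its centre
- soap: bystander: cream bar of soap 80 by 50 by 28 mm; origin under its centre
Not all that is in view belongs to the job. Leave any turquoise look-alike of the regulator alone.

How it is judged (in metres and radians):
On the way, in this order (a step that is already met when the one before it is completed fails the run):
1. the lock is slid fully back off the knob (value of joint lock above 0.105 m), for 0.2 s.
2. the knob points at the red off mark (horizontal distance between pointer and off_mark below 0.006 m and value of joint lock above 0.105 m), for 0.2 s.
3. with the knob still at off, every bottle stands upright, let go, wholly on the drying plate (horizontal distance between pointer and off_mark below 0.006 m and x of bottle1 in the frame of plate between -0.045 and 0.045 m and y of bottle1 in the frame of plate between -0.155 and 0.155 m and z of bottle1 in the frame of plate between 0.004 and 0.013 m and angle between each of bottle1, bottle2, bottle3, bottle4's own z axis and vertical below 0.1 rad and linear speed of each of bottle1, bottle2, bottle3, bottle4 below 0.02 m/s and contact force between each of bottle1, bottle2, bottle3, bottle4 and the fingers below 0.1 N and x of bottle2 in the frame of plate between -0.045 and 0.045 m and y of bottle2 in the frame of plate between -0.155 and 0.155 m and z of bottle2 in the frame of plate between 0.004 and 0.013 m and x of bottle3 in the frame of plate between -0.045 and 0.045 m and y of bottle3 in the frame of plate between -0.155 and 0.155 m and z of bottle3 in the frame of plate between 0.004 and 0.013 m and x of bottle4 in the frame of plate between -0.045 and 0.045 m and y of bottle4 in the frame of plate between -0.155 and 0.155 m and z of bottle4 in the frame of plate between 0.004 and 0.013 m), for 0.3 s.
4. the knob points at the green mark (horizontal distance between pointer and green_mark below 0.006 m and value of joint lock above 0.105 m), for 0.2 s.
5. the lock is slid fully over the knob (horizontal distance between pointer and green_mark below 0.006 m and value of joint lock below 0.008 m), for 0.2 s.
At the end, for the whole second after the job is handed in: Every bottle present stands at rest and released on the plate, within 0.1 rad of upright, its foot wholly on the plate (centre within 45 mm of the plate's long centre line and 155 mm of its short one); the pointer is within 6 mm of the green mark; the lock is within 8 mm of fully over the knob (all of step 5 and x of bottle1 in the frame of plate between -0.045 and 0.045 m and y of bottle1 in the frame of plate between -0.155 and 0.155 m and z of bottle1 in the frame of plate between 0.004 and 0.013 m and angle between each of bottle1, bottle2, bottle3, bottle4's own z axis and vertical below 0.1 rad and linear speed of each of bottle1, bottle2, bottle3, bottle4 below 0.02 m/s and contact force between each of bottle1, bottle2, bottle3, bottle4 and the fingers below 0.1 N and x of bottle2 in the frame of plate between -0.045 and 0.045 m and y of bottle2 in the frame of plate between -0.155 and 0.155 m and z of bottle2 in the frame of plate between 0.004 and 0.013 m and x of bottle3 in the frame of plate between -0.045 and 0.045 m and y of bottle3 in the frame of plate between -0.155 and 0.155 m and z of bottle3 in the frame of plate between 0.004 and 0.013 m and x of bottle4 in the frame of plate between -0.045 and 0.045 m and y of bottle4 in the frame of plate between -0.155 and 0.155 m and z of bottle4 in the frame of plate between 0.004 and 0.013 m); the robot touches nothing.
It fails at once if a bottle is tipped over (angle between any of bottle1, bottle2, bottle3, bottle4's own z axis and vertical above 0.8 rad).
It fails at once if a bottle is dropped or slammed on the plate (over 60 N) (contact force between any of bottle1, bottle2, bottle3, bottle4 and plate above 60 N).
It fails at once if another thing is moved more than 40 mm (distance of any of canister, paddle, softener, soap from where it was at the start of the episode above 0.04 m).
Of bottle1, bottle2, bottle3, bottle4 only 3 to 4 are there at a start; the rules pass over those that are not, and their reading is None.
At some moment in a run one of bottle1, bottle2, bottle3, bottle4 may be knocked a few centimetres aside while the robot is not near it.
It also fails if it takes over 210 s, if anything falls off the work surface, if the arm or the gripper's body presses on something with over 40 N, if the wrist force passes 120 N, or if a joint passes its speed limit or range.

## Robot

A 6-joint arm with a two-finger parallel gripper is mounted at the origin on the work surface. World frame = base frame: x ahead of the robot, y to its left, z up, the work surface at z = 0. Lengths are in mm, angles in rad, forces in N, time in s.
With the tool pointing down it reaches from about 300 to 875 mm from the base axis. Payload 6.4 kg.
Tool frame: the origin (TCP) lies at the very end of the fingers, on their centre line; the grasp point (between the pads) lies arm.hold_point_z behind it (arm.hold_point_z is the distance from the TCP to the grasp point, in mm); x points along the fingers, z is the direction in which the jaws open and shut, and the axes are right-handed (so a half turn about x gives the same grasp; the last joint's range is limited). The gripper opens to 88 mm and grips with 3 to 60 N. Pads are 18 mm wide; open, the fingers measure 123 mm over their backs; the gripper's body (75 mm by 187 mm) begins 45 mm behind the grasp point.
Start: joints at [-1.477, 0.181, 1.607, -0, 1.354, -0.206], TCP at [169.83, -549.362, 238.714] pointing down, gripper open.
Joint ranges: [-2.99, 2.99], [-0.89, 2.07], [0.3, 2.58], [-1.14, 4.28], [0, 2.63], [-3.12, 3.12]. Speed limits (rad/s): [2.57, 2.57, 3.01, 3.14, 3.14, 3.14].

## Interface

Orientations are given as a unit quaternion [w, x, y, z].
In Python, from station import status, viewer, job, arm gives the robot as it stands. The module is installed in compiled form; this text tells all that it offers.
- The arm moves only by the tool jog_arm, never from a script. Its argument "series" is a list of rows, each an object with "turn": the turn, a rotation vector about the tool's x, y, z in degrees, a list of three; "delta_pos": the shift along the tool's x, y, z in m, a list of three; "gripper": the opening, from 0 (shut) to 1 (fully open). In form: [{"turn": [rx, ry, rz], "delta_pos": [tx, ty, tz], "gripper": gripper}, ...]. A call has 1 to 8 rows; each row is the pose to reach, as a shift and turn from the pose measured when the call began, along the tool's axes at that moment; what a row does not reach only later rows make up. A row lasts 1/10 s, in which the tool goes at most 50 mm and 8.59 degrees, less where a joint would pass 70% of its speed; a pose out of reach is approached as far as the arm can. A call with a gripper value outside its range is refused whole. The fingers move at their own pace and stop on an object; "force" is the grip in N (left out, the last holds). Time passes only in rows, so rows that repeat a pose let the fingers close. It gives the time, the measured TCP pose, the force and the opening at its end, in the units of the state.
- status.sense(): the state, without advancing time (a new reading comes with each control period).
- viewer.grab_frame(name): name is "scene" or "top" or "wrist"; returns the picture (400x640x3 uint8, red, green, blue); there is no depth.
- viewer.calibration(name): a dict with "fx", "fy", "cx", "cy" (pixels), "world_to_cam" (4x4, takes a point from world to camera coordinates). Camera axes: x right, y down, z forward; pixel columns grow to the right and rows downward; lengths in mm; the calibration is good to about 2 mm. The wrist camera is an equidistant fisheye: a pixel r from the principal point sees the ray r / f radians off the axis. A picture is of the moment at which its call begins: read the wrist's pose just before it. calibration takes no time and is no camera call; for the wrist camera it gives the pose at the moment of the call.
- job.finish_job(): hands the job in, once; it reports no verdict.
The state is a dict: "time_s": time; "joint_positions": joint angles; "qd": joint speeds; "effort": joint torques, N m; "tcp_pos": TCP position; "eef_rot": TCP orientation; "ft_force": force on the tool from outside, world axes, zero at the start; "torque": the same for the moment, N m; "grip_width": opening from 0.0 (shut) to 1.0 (fully open).
Only numpy, scipy, OpenCV 4.12 (cv2) and the standard library are available. Lean on these libraries where they do the work, as an engineer would, in place of code of your own. Each camera call takes 0.05 s, during which the arm holds its last target.

## Working session

There is one attempt and no reset: what is moved stays moved. The work goes in short steps, Python scripts to look and compute and a tool call to move; the robot and the scene stay as the last step left them, time stands still between calls to the robot, and variables do not carry over. Pictures are saved under pics/ and viewed, and the job is handed in when it is done.

Besides the shell and the picture viewer there is one more tool, called after "Call:" as name(argument=value, ...), one argument or row to a line, values as JSON. jog_arm: Moves the arm, as the interface text tells. Its arguments: {"type":"object","properties":{"series":{"type":"array"},"force":{"type":"number"}},"required":["series"]}

```bash
mkdir -p pics; python3 - <<'E'
from station import status, viewer, job, arm
import cv2, numpy as np
s=status.sense(); print({k:np.round(v,3) for k,v in s.items()}); print(arm.hold_point_z, dir(arm))
for n in("scene","top","wrist"):
    c=viewer.calibration(n); print(n,{k:np.round(v,3).tolist() for k,v in c.items()})
    cv2.imwrite(f"pics/{n}0.png",viewer.grab_frame(n)[:,:,::-1])
E
```

```text
{'time_s': np.float64(0.0), 'joint_positions': array([-1.477,  0.182,  1.608, -0.   ,  1.354, -0.206]), 'qd': array([ 0.001,  0.   , -0.001,  0.003, -0.   , -0.002]), 'effort': array([ 1.0000e-03, -4.3386e+01, -3.4185e+01,  7.0000e-02,  3.9000e-02,
       -0.0000e+00]), 'tcp_pos': array([ 169.783, -548.825,  237.828]), 'eef_rot': array([ 0.569,  0.42 ,  0.569, -0.419]), 'ft_force': array([-0.37 , -0.174,  0.728]), 'torque': array([-0.003,  0.028, -0.01 ]), 'grip_width': np.float64(0.999)}
18.700000000000003 ['Unreachable', '__class__', '__delattr__', '__dict__', '__dir__', '__doc__', '__eq__', '__format__', '__ge__', '__getattribute__', '__getstate__', '__gt__', '__hash__', '__init__', '__init_subclass__', '__le__', '__lt__', '__module__', '__ne__', '__new__', '__reduce__', '__reduce_ex__', '__repr__', '__setattr__', '__sizeof__', '__str__', '__subclasshook__', '__weakref__', 'hold_point_z']
scene {'fx': 427.821, 'fy': 427.821, 'cx': 328.581, 'cy': 204.689, 'world_to_cam': [[0.529, 0.849, -0.014, -219.854], [0.677, -0.432, -0.595, -312.447], [-0.512, 0.305, -0.803, 1674.061], [0.0, 0.0, 0.0, 1.0]]}
top {'fx': 493.619, 'fy': 493.619, 'cx': 312.894, 'cy': 199.01, 'world_to_cam': [[-0.019, -1.0, 0.011, -33.209], [-0.996, 0.018, -0.082, 494.161], [0.082, -0.012, -0.997, 1671.095], [0.0, 0.0, 0.0, 1.0]]}
wrist {'fx': 309.707, 'fy': 309.707, 'cx': 316.97, 'cy': 200.115, 'world_to_cam': [[0.295, -0.955, -0.002, -574.215], [-0.909, -0.282, 0.307, -42.2], [-0.294, -0.089, -0.952, 390.991], [0.0, 0.0, 0.0, 1.0]]}
```

```bash
python3 - <<'E'
import cv2
for n in("scene","top"):
    a=cv2.imread(f"pics/{n}0.png"); cv2.imwrite(f"pics/{n}0b.png",cv2.resize(a,(800,500),interpolation=cv2.INTER_CUBIC))
E
```

```text
(no output)
```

View pics/scene0b.png

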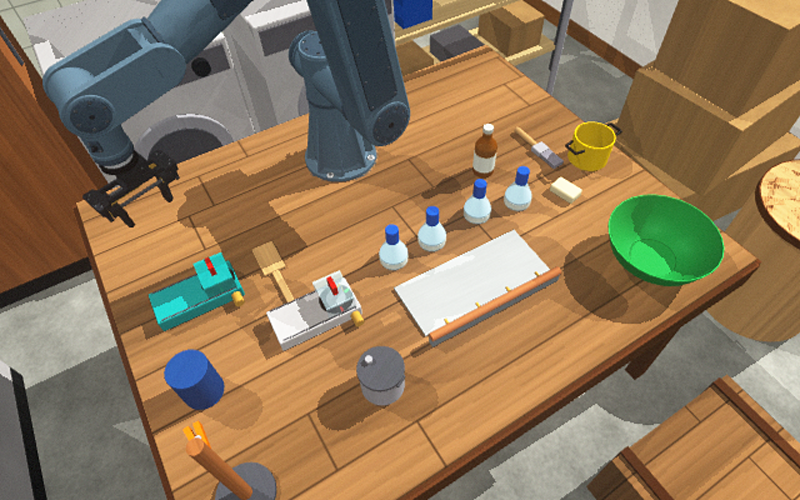

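View pics/top0b.png

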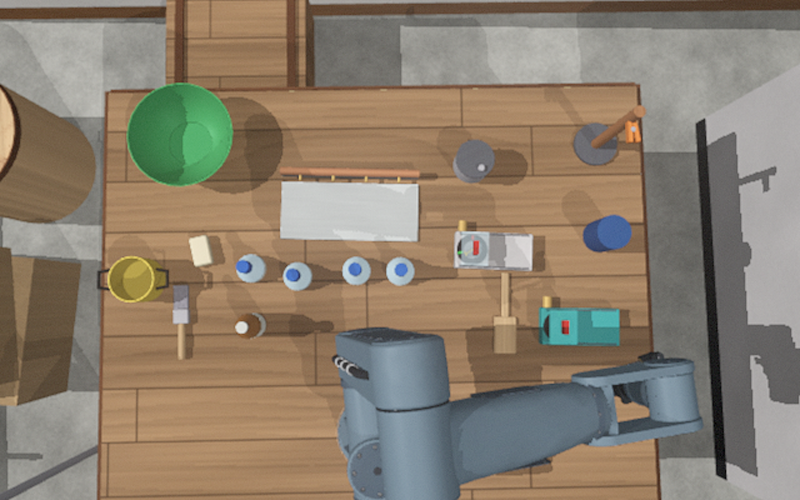

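View pics/wrist0.png

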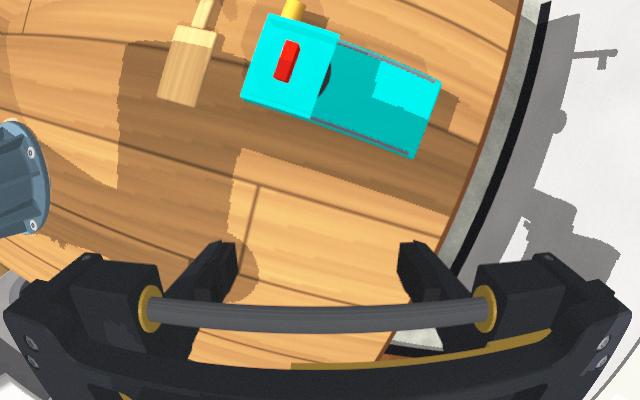

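```bash
cat > h.py <<'E'
from station import status, viewer, job, arm
import cv2, numpy as np
from scipy.spatial.transform import Rotation as R
def ray(n,u,v,c=None):
    c=c or viewer.calibration(n); M=np.array(c["world_to_cam"]);
    x=(u-c["cx"])/c["fx"]; y=(v-c["cy"])/c["fy"]
    if n=="wrist":
        r=np.hypot(x,y); d=np.array([np.sin(r)*x/max(r,1e-9),np.sin(r)*y/max(r,1e-9),np.cos(r)])
    else: d=np.array([x,y,1.])
    return -M[:3,:3].T@M[:3,3], M[:3,:3].T@d
def at(n,u,v,z,c=None):
    o,d=ray(n,u,v,c); return o+d*(z-o[2])/d[2]
def proj(n,p,c=None):
    c=c or viewer.calibration(n); M=np.array(c["world_to_cam"]); q=M[:3,:3]@np.array(p,float)+M[:3,3]
    if n=="wrist":
        t=np.arctan2(np.hypot(q[0],q[1]),q[2]); h=max(np.hypot(q[0],q[1]),1e-9)
        return c["cx"]+c["fx"]*t*q[0]/h, c["cy"]+c["fy"]*t*q[1]/h
    return c["cx"]+c["fx"]*q[0]/q[2], c["cy"]+c["fy"]*q[1]/q[2]
def tri(*obs):
    A=np.zeros((3,3));b=np.zeros(3)
    for o in obs:
        p,d=ray(*o); d/=np.linalg.norm(d); P=np.eye(3)-np.outer(d,d); A+=P;b+=P@p
    return np.linalg.solve(A,b)
def tool():
    s=status.sense(); w,x,y,z=s["eef_rot"]; return np.array(s["tcp_pos"]), R.from_quat([x,y,z,w]).as_matrix()
def goto(p=None,jaw=None,xdir=(0,0,-1)):
    """tcp target p mm, jaw = world angle deg of the tool z axis -> delta_pos (m), turn (deg)"""
    t,Q=tool(); p=t if p is None else np.array(p,float)
    X=np.array(xdir,float);X/=np.linalg.norm(X)
    if jaw is None: Z=Q[:,2]
    else:
        Z=np.array([np.cos(np.radians(jaw)),np.sin(np.radians(jaw)),0])
        if Z@Q[:,2]<0: Z=-Z
    Z=Z-X*(Z@X); Z/=np.linalg.norm(Z)
    T=np.c_[X,np.cross(Z,X),Z]
    print("tcp",t.round(1),"delta",(Q.T@(p-t)/1000).round(4).tolist(),"turn",np.degrees(R.from_matrix(Q.T@T).as_rotvec()).round(2).tolist())
def crop(n,name,x0,y0,w,h,k,im=None):
    im=viewer.grab_frame(n)[:,:,::-1] if im is None else im
    cv2.imwrite(f"pics/{name}.png",cv2.resize(im[y0:y0+h,x0:x0+w],None,fx=k,fy=k,interpolation=cv2.INTER_CUBIC))
E
python3 - <<'E'
from h import *
t=cv2.imread("pics/top0.png"); s=cv2.imread("pics/scene0.png")
crop("",'a',355,165,80,60,10,t); crop("",'b',175,130,200,110,4,t)
hsv=cv2.cvtColor(t,cv2.COLOR_BGR2HSV); m=cv2.inRange(hsv,(108,140,80),(125,255,255))
for st in cv2.connectedComponentsWithStats(m)[2:]: print(st.round(1).tolist())
hsv=cv2.cvtColor(s,cv2.COLOR_BGR2HSV); m=cv2.inRange(hsv,(108,140,80),(125,255,255))
for st in cv2.connectedComponentsWithStats(m)[2:]: print(st.round(1).tolist())
print(tool())
E
```

```text
[[0, 0, 640, 400, 255553], [487, 173, 18, 25, 92], [482, 174, 3, 3, 4], [485, 177, 1, 1, 1], [488, 176, 1, 1, 1], [480, 179, 1, 1, 1], [488, 178, 1, 1, 1], [490, 179, 2, 4, 4], [493, 179, 2, 2, 2], [483, 180, 1, 1, 1], [487, 181, 1, 1, 1], [496, 181, 2, 2, 2], [479, 182, 1, 1, 1], [494, 182, 1, 1, 1], [480, 185, 3, 2, 4], [485, 185, 1, 2, 2], [490, 184, 2, 1, 2], [496, 184, 1, 2, 2], [498, 185, 1, 1, 1], [487, 186, 1, 1, 1], [490, 187, 1, 1, 1], [492, 186, 1, 2, 2], [498, 187, 2, 2, 2], [480, 188, 1, 1, 1], [482, 188, 4, 2, 4], [486, 188, 2, 3, 3], [490, 189, 4, 4, 6], [480, 191, 4, 3, 5], [499, 190, 1, 1, 1], [486, 192, 3, 4, 7], [484, 195, 1, 1, 1], [490, 195, 2, 1, 2], [487, 197, 6, 2, 8], [190, 209, 10, 9, 74], [279, 211, 10, 9, 67], [316, 211, 10, 10, 67], [229, 215, 10, 10, 72]]
[[319.5, 199.5], [497.4, 183.8], [482.8, 175.0], [485.0, 177.0], [488.0, 176.0], [480.0, 179.0], [488.0, 178.0], [490.8, 180.5], [493.5, 179.5], [483.0, 180.0], [487.0, 181.0], [496.5, 181.5], [479.0, 182.0], [494.0, 182.0], [481.0, 185.5], [485.0, 185.5], [490.5, 184.0], [496.0, 184.5], [498.0, 185.0],
[... 630 characters left out ...]
], [153, 318, 1, 1, 1], [149, 322, 1, 1, 1], [151, 323, 2, 2, 2], [165, 322, 1, 1, 1], [154, 325, 2, 2, 3], [158, 324, 2, 3, 3]]
[[320.2, 199.5], [329.5, 9.1], [417.5, 140.3], [383.6, 150.6], [345.5, 172.6], [313.3, 187.3], [154.9, 299.6], [153.0, 311.0], [154.7, 313.0], [149.5, 314.5], [160.0, 315.0], [151.0, 316.0], [155.5, 317.0], [158.5, 317.0], [149.5, 318.5], [153.0, 318.0], [149.0, 322.0], [151.5, 323.5], [165.0, 322.0], [154.3, 325.7], [158.7, 325.0]]
(array([ 169.79384283, -548.93198914,  238.03847854]), array([[-1.27549898e-04,  9.55391674e-01,  2.95341722e-01],
       [ 1.34671507e-03,  2.95341620e-01, -9.55390765e-01],
       [-9.99999085e-01,  2.75881151e-04, -1.32431115e-03]]))
```

View pics/a.png

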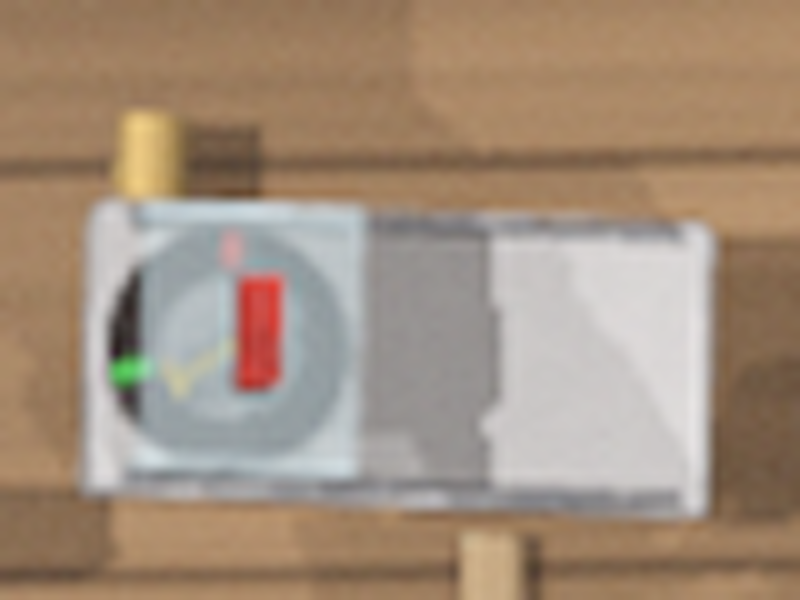

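View pics/b.png

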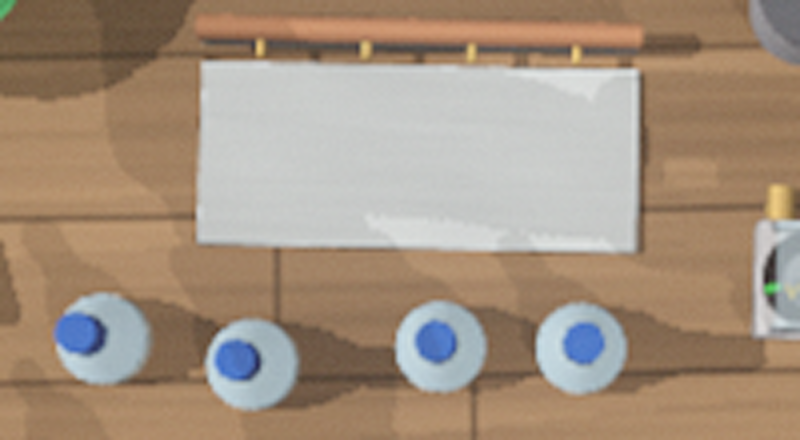

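```bash
python3 - <<'E'
from h import *
P=lambda X,Y,x0,y0,k:(x0+(X+.5)/k-.5,y0+(Y+.5)/k-.5)
for q in [(92,203),(715,222),(710,515),(82,492)]: print("reg",at("top",*P(*q,355,165,10),40).round(1))
print("rib",at("top",*P(259,330,355,165,10),114).round(1))
for z in (60,74): print("knob?",)
print("red",at("top",*P(232,250,355,165,10),41).round(1),"green",at("top",*P(130,370,355,165,10),41).round(1))
print("disc",at("top",*P(228,345,355,165,10),43).round(1))
print("ptr",at("top",*P(180,385,355,165,10),74).round(1))
for q in [(202,60),(639,68),(637,250),(198,242)]: print("plate",at("top",*P(*q,175,130,4),8).round(1))
for q,s in [((194.1,212.8),(417.5,140.3)),((233.7,219.6),(383.6,150.6)),((283.7,215.1),(345.5,172.6)),((320.5,215.1),(313.3,187.3))]:
    p=at("top",*q,125); print("cap",p.round(1),"tri",tri(("top",)+q,("scene",)+s).round(1))
E
```

```text
reg [ 537.  -215.8   40. ]
reg [ 526.8 -427.7   40. ]
reg [ 427.2 -422.3   40. ]
reg [ 438.8 -209.7   40. ]
rib [ 486.6 -260.2  114. ]
knob?
knob?
red [ 520.1 -262.8   41. ] green [ 479.8 -227.    41. ]
disc [ 487.6 -260.2   43. ]
ptr [ 472.1 -239.4   74. ]
plate [689.6 259.2   8. ]
plate [ 676.2 -120.7    8. ]
plate [ 517.1 -115.4    8. ]
plate [530.7 263.3   8. ]
cap [447.5 339.8 125. ] tri [447.6 342.6 106.3]
cap [423.4 213.5 125. ] tri [423.8 215.6 106.3]
cap [434.9  53.5 125. ] tri [435.7  54.2 105.8]
cap [432.7 -64.4 125. ] tri [433.4 -65.2 107.5]
```

```bash
python3 - <<'E'
from h import *
goto((485.5,-259,160),87.1)
E
```

```text
tcp [ 169.8 -548.9  238. ] delta [0.0784, 0.3872, -0.1837] turn [20.08, -0.08, -0.0]
```

Call:
jog_arm(
  series=[
    {"turn": [5,0,0],"delta_pos": [0,0.045,-0.02],"gripper": 1},
    {"turn": [10,0,0],"delta_pos": [0,0.09,-0.04],"gripper": 1},
    {"turn": [15,0,0],"delta_pos": [0,0.135,-0.062],"gripper": 1},
    {"turn": [20,0,0],"delta_pos": [0.02,0.18,-0.085],"gripper": 1},
    {"turn": [20,0,0],"delta_pos": [0.03,0.225,-0.107],"gripper": 1},
    {"turn": [20,0,0],"delta_pos": [0.04,0.27,-0.128],"gripper": 1},
    {"turn": [20,0,0],"delta_pos": [0.05,0.315,-0.15],"gripper": 1},
    {"turn": [20,0,0],"delta_pos": [0.06,0.35,-0.166],"gripper": 1},
  ],
)

```text
time_s: 0.95
tcp_pos: [456.5, -285.1, 178.1]
eef_rot: [0.487, 0.512, 0.488, -0.512]
ft_force: [1.0, -0.3, -0.2]
grip_width: 0.998
```

```bash
python3 - <<'E'
from h import *
goto((485.5,-259,160),87.1)
E
```

```text
tcp [ 456.5 -285.1  178.1] delta [0.0181, 0.0277, -0.0274] turn [0.09, -0.07, -0.01]
```

Call:
jog_arm(
  series=[
    {"turn": [0,0,0],"delta_pos": [0.018,0.028,-0.027],"gripper": 1},
    {"turn": [0,0,0],"delta_pos": [0.018,0.028,-0.027],"gripper": 1},
    {"turn": [0,0,0],"delta_pos": [0.018,0.028,-0.027],"gripper": 1},
  ],
)

```text
time_s: 1.25
tcp_pos: [485.8, -258.4, 159.3]
eef_rot: [0.487, 0.512, 0.489, -0.511]
ft_force: [-0.5, -0.2, 0.4]
grip_width: 0.999
```

```bash
python3 - <<'E'
from h import *
print(tool()[0]); c=viewer.calibration("wrist")
im=viewer.grab_frame("wrist")[:,:,::-1]; cv2.imwrite("pics/w1.png",im)
for p in [(485.5,-259,114),(485.5,-259,107),(485.5,-259,84)]: print(proj("wrist",p,c))
E
```

```text
[ 485.75283167 -258.37872925  159.30616551]
(np.float64(317.94629274107615), np.float64(226.0643830164222))
(np.float64(317.93785929146793), np.float64(222.14049239743764))
(np.float64(317.9128774189845), np.float64(210.77543029211657))
```

View pics/w1.png

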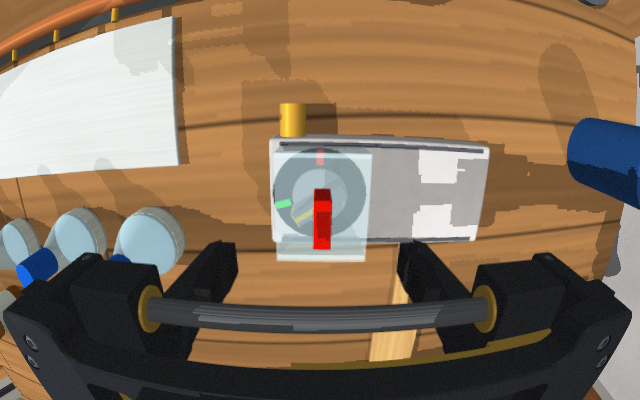

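```bash
python3 - <<'E'
from h import *
crop("",'w1c',265,120,120,150,4,cv2.imread("pics/w1.png"))
c=viewer.calibration("wrist"); print(ray("wrist",318,200,c))
E
```

```text
(array([ 565.45437535, -263.59780979,  306.08752849]), array([-0.30729246,  0.01263678, -0.95153122]))
```

View pics/w1c.png

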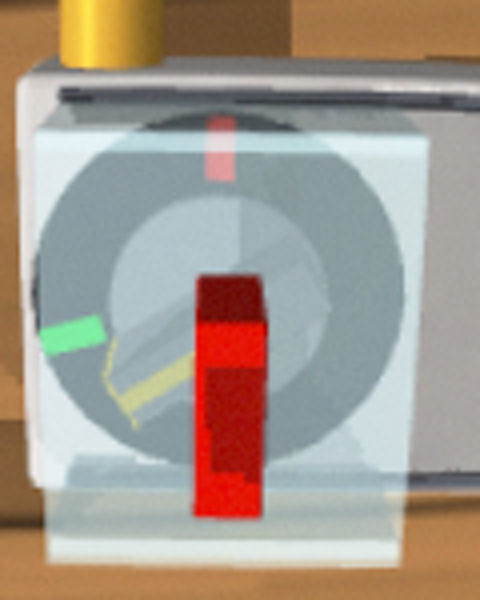

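```bash
python3 - <<'E'
from h import *
P=lambda X,Y:(265+(X+.5)/4-.5,120+(Y+.5)/4-.5)
print("rib",at("wrist",*P(230,420),114).round(1))
for n,q in dict(tl=(197,322),tr=(267,322),bl=(195,518),br=(263,518)).items(): print(n,at("wrist",*P(*q),114).round(1))
print("red",at("wrist",*P(220,148),40.5).round(1),"green",at("wrist",*P(72,335),40.5).round(1),"ptr",at("wrist",*P(122,405),74).round(1))
E
```

```text
rib [ 486. -263.  114.]
tl [ 503.5 -258.4  114. ]
tr [ 502.9 -269.8  114. ]
bl [ 467.8 -256.2  114. ]
br [ 467.2 -267.9  114. ]
red [ 519.1 -263.3   40.5] green [ 478.  -227.8   40.5] ptr [ 473.7 -241.2   74. ]
```

Call:
jog_arm(
  series=[
    {"turn": [0,0,0],"delta_pos": [0.03,0,0.0035],"gripper": 0.6},
    {"turn": [0,0,0],"delta_pos": [0.055,0,0.0035],"gripper": 0.6},
    {"turn": [0,0,0],"delta_pos": [0.068,0,0.0035],"gripper": 0.6},
    {"turn": [0,0,0],"delta_pos": [0.07,0,0.0035],"gripper": 0.6},
    {"turn": [0,0,0],"delta_pos": [0.07,0,0.0035],"gripper": 0.6},
  ],
  force=10,
)

```text
time_s: 1.8
tcp_pos: [485.2, -263.8, 90.5]
eef_rot: [0.487, 0.512, 0.488, -0.512]
ft_force: [-0.2, -0.9, 0.5]
grip_width: 0.607
```

Call:
jog_arm(
  series=[
    {"turn": [0,0,0],"delta_pos": [0,0,0],"gripper": 0},
    {"turn": [0,0,0],"delta_pos": [0,0,0],"gripper": 0},
    {"turn": [0,0,0],"delta_pos": [0,0,0],"gripper": 0},
    {"turn": [0,0,0],"delta_pos": [0,0,0],"gripper": 0},
    {"turn": [0,0,0],"delta_pos": [0,0,0],"gripper": 0},
    {"turn": [0,0,0],"delta_pos": [0,0,0],"gripper": 0},
  ],
)

```text
time_s: 2.4
tcp_pos: [485.3, -263.6, 90.7]
eef_rot: [0.487, 0.512, 0.488, -0.512]
ft_force: [0.2, 1.9, 1.8]
grip_width: 0.135
```

```bash
python3 - <<'E'
from h import *
t,Q=tool(); u=np.array([np.sin(np.radians(2.9)),np.cos(np.radians(2.9)),0])
goto(t-121*u,87.1)
E
```

```text
tcp [ 485.3 -263.6   90.7] delta [-0.0001, -0.0002, 0.121] turn [0.07, -0.05, -0.0]
```

Call:
jog_arm(
  series=[
    {"turn": [0,0,0],"delta_pos": [0,0,0.025],"gripper": 0},
    {"turn": [0,0,0],"delta_pos": [0,0,0.05],"gripper": 0},
    {"turn": [0,0,0],"delta_pos": [0,0,0.075],"gripper": 0},
    {"turn": [0,0,0],"delta_pos": [0,0,0.1],"gripper": 0},
    {"turn": [0,0,0],"delta_pos": [0,0,0.115],"gripper": 0},
    {"turn": [0,0,0],"delta_pos": [0,0,0.119],"gripper": 0},
    {"turn": [0,0,0],"delta_pos": [0,0,0.119],"gripper": 0},
  ],
)

```text
time_s: 3.1
tcp_pos: [478.8, -380.0, 90.3]
eef_rot: [0.485, 0.513, 0.49, -0.511]
ft_force: [-4.9, 9.2, 8.5]
grip_width: 0.132
```

Call:
jog_arm(
  series=[
    {"turn": [0,0,0],"delta_pos": [0,0,0],"gripper": 0.6},
    {"turn": [0,0,0],"delta_pos": [0,0,0],"gripper": 0.6},
    {"turn": [0,0,0],"delta_pos": [0,0,0],"gripper": 0.6},
    {"turn": [0,0,0],"delta_pos": [-0.04,0,0],"gripper": 0.6},
    {"turn": [0,0,0],"delta_pos": [-0.09,0,0],"gripper": 0.6},
    {"turn": [0,0,0],"delta_pos": [-0.09,0,0],"gripper": 0.6},
  ],
)

```text
time_s: 3.7
tcp_pos: [482.2, -384.2, 188.3]
eef_rot: [0.49, 0.513, 0.485, -0.511]
ft_force: [-0.1, 0.0, 1.0]
grip_width: 0.596
```

```bash
python3 - <<'E'
from h import *
cv2.imwrite("pics/w2.png",viewer.grab_frame("wrist")[:,:,::-1])
E
```

```text
(no output)
```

View pics/w2.png

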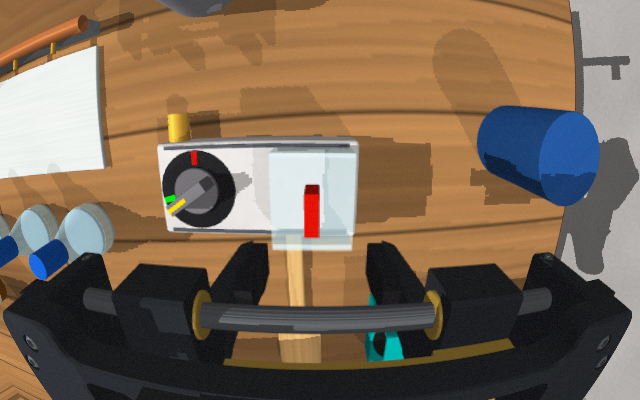

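```bash
python3 - <<'E'
from h import *
crop("",'w2c',150,120,220,140,3.6,cv2.imread("pics/w2.png"))
print(at("wrist",312.5,215.5,114))
E
```

```text
[ 479.14616899 -379.54545906  114.        ]
```

View pics/w2c.png

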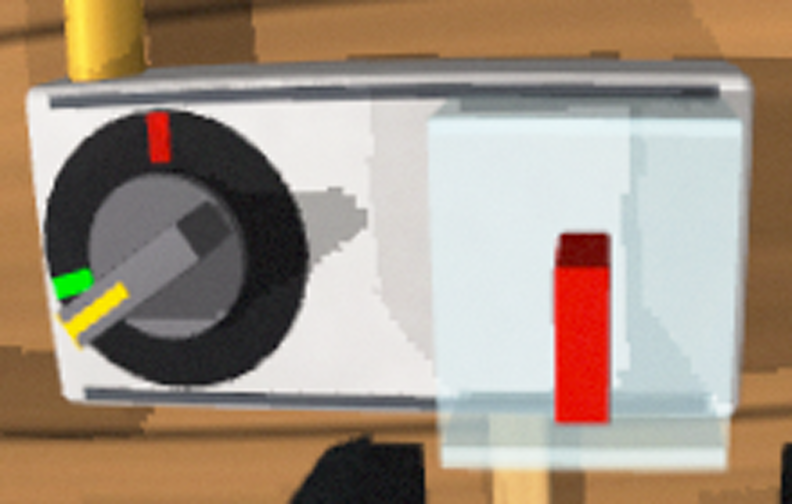

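```bash
python3 - <<'E'
from h import *
P=lambda X,Y:(150+(X+.5)/3.6-.5,120+(Y+.5)/3.6-.5)
r=at("wrist",*P(159,137),40.5); g=at("wrist",*P(73,284),40.5); a=at("wrist",*P(73,333),74); b=at("wrist",*P(188,244),74)
print(r.round(1),g.round(1),a.round(1),b.round(1),((a+b)/2).round(1),np.linalg.norm(a-b), np.degrees(np.arctan2(*(a-b)[[1,0]])))
E
```

```text
[ 518.3 -261.3   40.5] [ 477.1 -225.9   40.5] [ 473.2 -241.6   74. ] [ 495.5 -279.6   74. ] [ 484.3 -260.6   74. ] 44.09807685221318 120.34365904418651
```

```bash
python3 - <<'E'
from h import *
print(status.sense()["joint_positions"].round(3)); t,Q=tool(); print(np.degrees(np.arctan2(Q[1,2],Q[0,2])))
goto((485,-261.5,150),30.3)
E
```

```text
[-0.867  0.316  1.554  0.003  1.269  0.753]
-92.84143851093295
tcp [ 481.  -383.   184.9] delta [0.0349, -0.0022, -0.1215] turn [56.86, -0.11, -0.18]
```

Call:
jog_arm(
  series=[
    {"turn": [-8,0,0],"delta_pos": [0,0,-0.02],"gripper": 0.6},
    {"turn": [-16,0,0],"delta_pos": [0,0,-0.04],"gripper": 0.6},
    {"turn": [-24,0,0],"delta_pos": [0,-0.001,-0.06],"gripper": 0.6},
    {"turn": [-32,0,0],"delta_pos": [0,-0.001,-0.08],"gripper": 0.6},
    {"turn": [-40,0,0],"delta_pos": [0,-0.002,-0.1],"gripper": 0.6},
    {"turn": [-48,0,0],"delta_pos": [0.01,-0.002,-0.12],"gripper": 0.6},
    {"turn": [-56,0,0],"delta_pos": [0.02,-0.002,-0.121],"gripper": 0.6},
    {"turn": [-64,0,0],"delta_pos": [0.03,-0.002,-0.121],"gripper": 0.6},
  ],
)

```text
time_s: 4.55
tcp_pos: [484.7, -260.8, 153.4]
eef_rot: [0.686, 0.174, 0.685, -0.173]
ft_force: [0.5, 0.7, 0.7]
grip_width: 0.599
```

Call:
jog_arm(
  series=[
    {"turn": [-8,0,0],"delta_pos": [0,0,0],"gripper": 0.6},
    {"turn": [-16,0,0],"delta_pos": [0,0,0],"gripper": 0.6},
    {"turn": [-24,0,0],"delta_pos": [0,0,0],"gripper": 0.6},
    {"turn": [-32,0,0],"delta_pos": [0,0,0],"gripper": 0.6},
    {"turn": [-40,0,0],"delta_pos": [0,0,0],"gripper": 0.6},
    {"turn": [-48,0,0],"delta_pos": [0,0,0],"gripper": 0.6},
    {"turn": [-56,0,0],"delta_pos": [0,0,0],"gripper": 0.6},
    {"turn": [-59,0,0],"delta_pos": [0,0,0],"gripper": 0.6},
  ],
)

```text
time_s: 5.35
tcp_pos: [484.2, -260.4, 152.0]
eef_rot: [0.682, -0.187, 0.681, 0.188]
ft_force: [0.5, 0.2, 0.5]
grip_width: 0.603
```

```bash
python3 - <<'E'
from h import *
print(status.sense()["joint_positions"].round(3)); t,Q=tool(); print(np.degrees(np.arctan2(Q[1,2],Q[0,2])))
goto((485,-261.5,51),30.3)
cv2.imwrite("pics/w3.png",viewer.grab_frame("wrist")[:,:,::-1])
E
```

```text
[-0.711  0.22   1.748  0.002  1.175 -1.249]
30.81904086675985
tcp [ 484.2 -260.4  152. ] delta [0.101, -0.0015, -0.0001] turn [0.52, 0.11, -0.07]
```

View pics/w3.png

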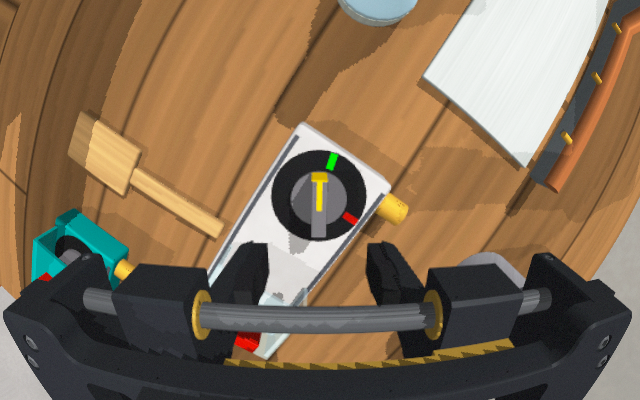

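Call:
jog_arm(
  series=[
    {"turn": [0.5,0,0],"delta_pos": [0.04,-0.0015,0],"gripper": 0.6},
    {"turn": [0.5,0,0],"delta_pos": [0.075,-0.0015,0],"gripper": 0.6},
    {"turn": [0.5,0,0],"delta_pos": [0.095,-0.0015,0],"gripper": 0.6},
    {"turn": [0.5,0,0],"delta_pos": [0.1,-0.0015,0],"gripper": 0.6},
    {"turn": [0.5,0,0],"delta_pos": [0.1,-0.0015,0],"gripper": 0.6},
  ],
)

```text
time_s: 5.9
tcp_pos: [484.4, -260.9, 50.9]
eef_rot: [0.683, -0.184, 0.682, 0.186]
ft_force: [-0.1, 0.2, 0.3]
grip_width: 0.598
```

Call:
jog_arm(
  series=[
    {"turn": [0,0,0],"delta_pos": [0,0,0],"gripper": 0},
    {"turn": [0,0,0],"delta_pos": [0,0,0],"gripper": 0},
    {"turn": [0,0,0],"delta_pos": [0,0,0],"gripper": 0},
    {"turn": [0,0,0],"delta_pos": [0,0,0],"gripper": 0},
    {"turn": [0,0,0],"delta_pos": [0,0,0],"gripper": 0},
    {"turn": [0,0,0],"delta_pos": [0,0,0],"gripper": 0},
  ],
)

```text
time_s: 6.5
tcp_pos: [485.7, -260.4, 51.5]
eef_rot: [0.684, -0.183, 0.681, 0.186]
ft_force: [5.8, 4.5, -0.1]
grip_width: 0.137
```

```bash
python3 - <<'E'
from h import *
t,Q=tool(); print(np.degrees(np.arctan2(Q[1,2],Q[0,2])))
goto((485,-261.5,51),30.3)
E
```

```text
30.26925663413146
tcp [ 485.7 -260.4   51.5] delta [0.0004, -0.0006, -0.0012] turn [-0.03, 0.23, -0.13]
```

Call:
jog_arm(
  series=[
    {"turn": [8,0,0],"delta_pos": [0,0,0],"gripper": 0},
    {"turn": [16,0,0],"delta_pos": [0,0,0],"gripper": 0},
    {"turn": [24,0,0],"delta_pos": [0,0,0],"gripper": 0},
    {"turn": [32,0,0],"delta_pos": [0,0,0],"gripper": 0},
    {"turn": [40,0,0],"delta_pos": [0,0,0],"gripper": 0},
    {"turn": [48,0,0],"delta_pos": [0,0,0],"gripper": 0},
    {"turn": [56,0,0],"delta_pos": [0,0,0],"gripper": 0},
    {"turn": [64,0,0],"delta_pos": [0,0,0],"gripper": 0},
  ],
)

```text
time_s: 7.3
tcp_pos: [485.6, -260.3, 51.5]
eef_rot: [0.676, 0.209, 0.676, -0.205]
ft_force: [-0.2, -0.1, 0.6]
grip_width: 0.131
```

Call:
jog_arm(
  series=[
    {"turn": [8,0,0],"delta_pos": [0,0,0],"gripper": 0},
    {"turn": [16,0,0],"delta_pos": [0,0,0],"gripper": 0},
    {"turn": [24,0,0],"delta_pos": [0,0,0],"gripper": 0},
    {"turn": [32,0,0],"delta_pos": [0,0,0],"gripper": 0},
    {"turn": [40,0,0],"delta_pos": [0,0,0],"gripper": 0},
    {"turn": [48,0,0],"delta_pos": [0,0,0],"gripper": 0},
    {"turn": [50,0,0],"delta_pos": [0,0,0],"gripper": 0},
    {"turn": [50,0,0],"delta_pos": [0,0,0],"gripper": 0},
  ],
)

```text
time_s: 8.1
tcp_pos: [485.4, -260.1, 51.4]
eef_rot: [0.525, 0.475, 0.526, -0.472]
ft_force: [-0.6, 2.4, -0.0]
grip_width: 0.138
```

```bash
python3 - <<'E'
from h import *
t,Q=tool(); print(np.degrees(np.arctan2(Q[1,2],Q[0,2])))
goto((485.7,-260.4,51),-92.9)
E
```

```text
-84.0543865458143
tcp [ 485.4 -260.1   51.4] delta [0.0004, 0.0003, 0.0003] turn [8.85, -0.25, -0.09]
```

Call:
jog_arm(
  series=[
    {"turn": [4,0,0],"delta_pos": [0,0,0],"gripper": 0},
    {"turn": [8.8,0,0],"delta_pos": [0,0,0],"gripper": 0},
    {"turn": [8.8,0,0],"delta_pos": [0,0,0],"gripper": 0},
    {"turn": [8.8,0,0],"delta_pos": [0,0,0],"gripper": 0},
  ],
)

```text
time_s: 8.5
tcp_pos: [485.4, -260.1, 51.5]
eef_rot: [0.487, 0.513, 0.489, -0.51]
ft_force: [-0.6, -0.1, -0.6]
grip_width: 0.138
```

Call:
jog_arm(
  series=[
    {"turn": [0,0,0],"delta_pos": [0,0,0],"gripper": 0.6},
    {"turn": [0,0,0],"delta_pos": [0,0,0],"gripper": 0.6},
    {"turn": [0,0,0],"delta_pos": [0,0,0],"gripper": 0.6},
    {"turn": [0,0,0],"delta_pos": [-0.04,0,0],"gripper": 0.6},
    {"turn": [0,0,0],"delta_pos": [-0.09,0,0],"gripper": 0.6},
    {"turn": [0,0,0],"delta_pos": [-0.1,0,0],"gripper": 0.6},
    {"turn": [0,0,0],"delta_pos": [-0.1,0,0],"gripper": 0.6},
  ],
)

```text
time_s: 9.2
tcp_pos: [486.6, -261.7, 154.1]
eef_rot: [0.489, 0.513, 0.487, -0.51]
ft_force: [-0.8, -0.2, 0.1]
grip_width: 0.597
```

```bash
python3 - <<'E'
from h import *
t,Q=tool(); print(t,np.degrees(np.arctan2(Q[1,2],Q[0,2])))
im=viewer.grab_frame("wrist")[:,:,::-1].copy()
crop("",'w4c',260,100,160,130,5,im)
cv2.imwrite("pics/w4.png",im)
E
```

```text
[ 486.64795199 -261.71932135  154.06655715] -92.67011069157607
```

View pics/w4c.png

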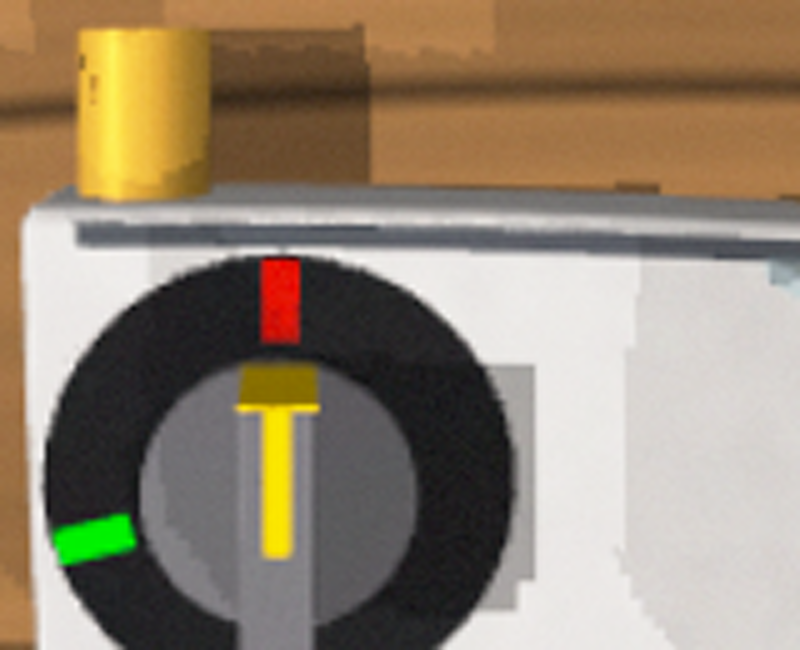

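```bash
python3 - <<'E'
from h import *
goto((433,-65,160),-92)
E
```

```text
tcp [ 485.5 -260.7  151.8] delta [-0.0076, -0.0615, -0.1931] turn [-0.68, -0.2, -0.15]
```

Call:
jog_arm(
  series=[
    {"turn": [0,0,0],"delta_pos": [-0.005,-0.015,-0.045],"gripper": 0.7},
    {"turn": [0,0,0],"delta_pos": [-0.0076,-0.03,-0.09],"gripper": 0.7},
    {"turn": [0,0,0],"delta_pos": [-0.0076,-0.045,-0.135],"gripper": 0.7},
    {"turn": [0,0,0],"delta_pos": [-0.0076,-0.058,-0.178],"gripper": 0.7},
    {"turn": [-0.7,0,0],"delta_pos": [-0.0076,-0.0615,-0.193],"gripper": 0.7},
    {"turn": [-0.7,0,0],"delta_pos": [-0.0076,-0.0615,-0.193],"gripper": 0.7},
    {"turn": [-0.7,0,0],"delta_pos": [-0.0076,-0.0615,-0.193],"gripper": 0.7},
  ],
)

```text
time_s: 9.95
tcp_pos: [433.0, -65.5, 159.2]
eef_rot: [0.491, 0.51, 0.492, -0.507]
ft_force: [0.0, -0.1, 0.2]
grip_width: 0.7
```

```bash
python3 - <<'E'
from h import *
print(tool()[0]); c=viewer.calibration("wrist")
cv2.imwrite("pics/w5.png",viewer.grab_frame("wrist")[:,:,::-1])
print(proj("wrist",(433,-65,125),c))
E
```

```text
[433.03743775 -65.50706016 159.21927577]
(np.float64(316.27851480392883), np.float64(232.67774317142528))
```

View pics/w5.png

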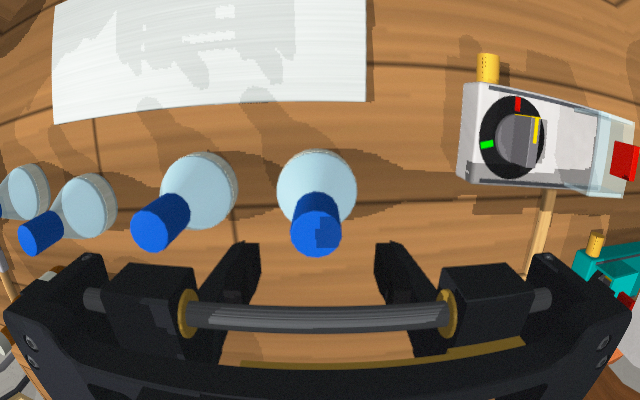

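Call:
jog_arm(
  series=[
    {"turn": [0,0,0],"delta_pos": [0.03,0,0],"gripper": 0.7},
    {"turn": [0,0,0],"delta_pos": [0.055,0,0],"gripper": 0.7},
    {"turn": [0,0,0],"delta_pos": [0.072,0,0],"gripper": 0.7},
    {"turn": [0,0,0],"delta_pos": [0.075,0,0],"gripper": 0.7},
    {"turn": [0,0,0],"delta_pos": [0.075,0,0],"gripper": 0.7},
  ],
  force=15,
)

```text
time_s: 10.5
tcp_pos: [433.3, -66.7, 84.0]
eef_rot: [0.49, 0.51, 0.492, -0.508]
ft_force: [0.7, 0.2, 0.8]
grip_width: 0.697
```

Call:
jog_arm(
  series=[
    {"turn": [0,0,0],"delta_pos": [0,0,0],"gripper": 0.3},
    {"turn": [0,0,0],"delta_pos": [0,0,0],"gripper": 0.3},
    {"turn": [0,0,0],"delta_pos": [0,0,0],"gripper": 0.2},
    {"turn": [0,0,0],"delta_pos": [0,0,0],"gripper": 0.2},
    {"turn": [0,0,0],"delta_pos": [0,0,0],"gripper": 0.2},
  ],
)

```text
time_s: 11.0
tcp_pos: [433.7, -66.7, 84.5]
eef_rot: [0.49, 0.51, 0.491, -0.508]
ft_force: [-0.0, 2.1, 2.0]
grip_width: 0.386
```

Call:
jog_arm(
  series=[
    {"turn": [0,0,0],"delta_pos": [-0.01,0,0],"gripper": 0.2},
    {"turn": [0,0,0],"delta_pos": [-0.03,0,0],"gripper": 0.2},
    {"turn": [0,0,0],"delta_pos": [-0.04,0,0],"gripper": 0.2},
    {"turn": [0,0,0],"delta_pos": [-0.04,0,0],"gripper": 0.2},
  ],
)

```text
time_s: 11.4
tcp_pos: [434.8, -67.4, 126.2]
eef_rot: [0.492, 0.511, 0.49, -0.507]
ft_force: [-0.1, -0.5, -2.5]
grip_width: 0.381
```

```bash
python3 - <<'E'
from h import *
goto((598,-68,125),-92)
print(status.sense()["ft_force"])
E
```

```text
tcp [434.8 -67.4 126.2] delta [0.002, 0.1631, -0.0053] turn [-0.08, -0.12, -0.28]
[-0.13170854 -0.53049353 -2.51399142]
```

Call:
jog_arm(
  series=[
    {"turn": [0,0,0],"delta_pos": [0,0.015,0],"gripper": 0.2},
    {"turn": [0,0,0],"delta_pos": [0,0.045,-0.001],"gripper": 0.2},
    {"turn": [0,0,0],"delta_pos": [0,0.08,-0.003],"gripper": 0.2},
    {"turn": [0,0,0],"delta_pos": [0,0.115,-0.004],"gripper": 0.2},
    {"turn": [0,0,0],"delta_pos": [0,0.145,-0.005],"gripper": 0.2},
    {"turn": [0,0,0],"delta_pos": [0,0.16,-0.005],"gripper": 0.2},
    {"turn": [0,0,0],"delta_pos": [0,0.163,-0.005],"gripper": 0.2},
    {"turn": [0,0,0],"delta_pos": [0,0.163,-0.005],"gripper": 0.2},
  ],
)

```text
time_s: 12.2
tcp_pos: [597.2, -68.0, 125.9]
eef_rot: [0.491, 0.51, 0.491, -0.508]
ft_force: [-0.2, -0.3, -1.3]
grip_width: 0.382
```

```bash
python3 - <<'E'
from h import *
goto((598,-68,96),-92)
cv2.imwrite("pics/s6.png",viewer.grab_frame("scene")[:,:,::-1])
E
```

```text
tcp [597.2 -68.  125.9] delta [0.0299, 0.0008, 0.0] turn [-0.06, -0.15, -0.17]
```

View pics/s6.png

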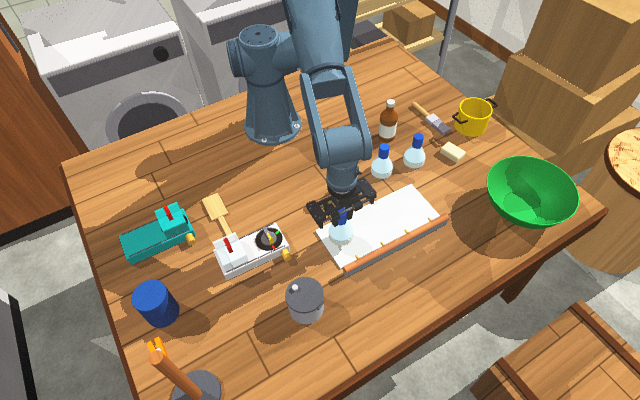

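The bottle hangs upright above the near end of the plate (340,228). Lowering it.

Call:
jog_arm(
  series=[
    {"turn": [0,0,0],"delta_pos": [0.01,0,0],"gripper": 0.2},
    {"turn": [0,0,0],"delta_pos": [0.02,0,0],"gripper": 0.2},
    {"turn": [0,0,0],"delta_pos": [0.028,0,0],"gripper": 0.2},
    {"turn": [0,0,0],"delta_pos": [0.03,0,0],"gripper": 0.2},
    {"turn": [0,0,0],"delta_pos": [0.032,0,0],"gripper": 0.2},
  ],
)

```text
time_s: 12.75
tcp_pos: [596.5, -67.9, 93.5]
eef_rot: [0.491, 0.51, 0.491, -0.508]
ft_force: [-0.4, -0.2, -1.5]
grip_width: 0.382
```

Call:
jog_arm(
  series=[
    {"turn": [0,0,0],"delta_pos": [0.001,0,0],"gripper": 0.2},
    {"turn": [0,0,0],"delta_pos": [0.001,0,0],"gripper": 0.2},
  ],
)

```text
time_s: 12.95
tcp_pos: [596.7, -68.0, 92.7]
eef_rot: [0.491, 0.51, 0.491, -0.508]
ft_force: [0.5, 0.2, -2.7]
grip_width: 0.382
```

Call:
jog_arm(
  series=[
    {"turn": [0,0,0],"delta_pos": [0.001,0,0],"gripper": 0.2},
    {"turn": [0,0,0],"delta_pos": [0.001,0,0],"gripper": 0.2},
  ],
)

```text
time_s: 13.15
tcp_pos: [597.3, -67.9, 92.5]
eef_rot: [0.491, 0.51, 0.491, -0.507]
ft_force: [-0.8, 0.9, 2.1]
grip_width: 0.382
```

Contact felt (fz −2.7 → +2.1). Release and rise.

Call:
jog_arm(
  series=[
    {"turn": [0,0,0],"delta_pos": [0,0,0],"gripper": 0.45},
    {"turn": [0,0,0],"delta_pos": [0,0,0],"gripper": 0.6},
    {"turn": [0,0,0],"delta_pos": [0,0,0],"gripper": 0.65},
    {"turn": [0,0,0],"delta_pos": [-0.02,0,0],"gripper": 0.65},
    {"turn": [0,0,0],"delta_pos": [-0.05,0,0],"gripper": 0.65},
    {"turn": [0,0,0],"delta_pos": [-0.08,0,0],"gripper": 0.65},
    {"turn": [0,0,0],"delta_pos": [-0.08,0,0],"gripper": 0.65},
  ],
)

```text
time_s: 13.85
tcp_pos: [599.8, -69.1, 177.4]
eef_rot: [0.494, 0.512, 0.488, -0.506]
ft_force: [0.3, -0.6, -0.1]
grip_width: 0.648
```

```bash
python3 - <<'E'
from h import *
goto((435,54,165),-92)
E
```

```text
tcp [599.8 -69.1 177.4] delta [0.0104, -0.1693, -0.117] turn [-0.07, -0.0, -0.68]
```

Call:
jog_arm(
  series=[
    {"turn": [0,0,0],"delta_pos": [0,-0.04,-0.028],"gripper": 0.7},
    {"turn": [0,0,0],"delta_pos": [0.004,-0.08,-0.056],"gripper": 0.7},
    {"turn": [0,0,0],"delta_pos": [0.008,-0.12,-0.083],"gripper": 0.7},
    {"turn": [0,0,-0.5],"delta_pos": [0.01,-0.157,-0.108],"gripper": 0.7},
    {"turn": [0,0,-0.7],"delta_pos": [0.01,-0.169,-0.117],"gripper": 0.7},
    {"turn": [0,0,-0.7],"delta_pos": [0.01,-0.169,-0.117],"gripper": 0.7},
  ],
)

```text
time_s: 14.45
tcp_pos: [434.0, 55.0, 164.9]
eef_rot: [-0.491, -0.508, -0.492, 0.509]
ft_force: [-0.4, -0.5, -0.1]
grip_width: 0.701
```

```bash
python3 - <<'E'
from h import *
print(tool()[0]); c=viewer.calibration("wrist")
cv2.imwrite("pics/w7.png",viewer.grab_frame("wrist")[:,:,::-1])
print(proj("wrist",(435,54,125),c))
goto((435,54,84),-92)
E
```

```text
[433.95228702  54.98873235 164.94283641]
(np.float64(318.34729123672884), np.float64(227.42278361724635))
tcp [435.7  54.  165.5] delta [0.0815, -0.0007, 0.0] turn [0.0, 0.02, -0.05]
```

View pics/w7.png

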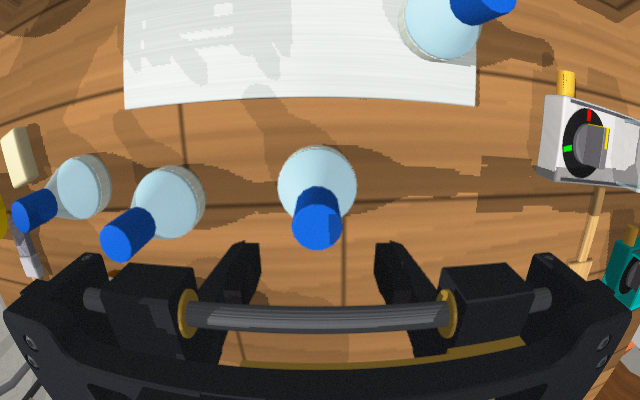

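Cap centred at (317,227) as predicted; bottle4 stands on the plate (445,25). Descend, grip and lift.

Call:
jog_arm(
  series=[
    {"turn": [0,0,0],"delta_pos": [0.03,0,0],"gripper": 0.7},
    {"turn": [0,0,0],"delta_pos": [0.06,0,0],"gripper": 0.7},
    {"turn": [0,0,0],"delta_pos": [0.077,0,0],"gripper": 0.7},
    {"turn": [0,0,0],"delta_pos": [0.081,0,0],"gripper": 0.7},
    {"turn": [0,0,0],"delta_pos": [0.081,0,0],"gripper": 0.7},
  ],
)

```text
time_s: 15.0
tcp_pos: [436.6, 53.2, 84.3]
eef_rot: [-0.491, -0.509, -0.491, 0.509]
ft_force: [-0.4, -0.5, 0.2]
grip_width: 0.703
```

Call:
jog_arm(
  series=[
    {"turn": [0,0,0],"delta_pos": [0,0,0],"gripper": 0.3},
    {"turn": [0,0,0],"delta_pos": [0,0,0],"gripper": 0.3},
    {"turn": [0,0,0],"delta_pos": [0,0,0],"gripper": 0.2},
    {"turn": [0,0,0],"delta_pos": [0,0,0],"gripper": 0.2},
    {"turn": [0,0,0],"delta_pos": [0,0,0],"gripper": 0.2},
  ],
)

```text
time_s: 15.5
tcp_pos: [437.1, 53.3, 84.8]
eef_rot: [0.491, 0.509, 0.49, -0.509]
ft_force: [0.0, 1.7, 2.5]
grip_width: 0.383
```

Call:
jog_arm(
  series=[
    {"turn": [0,0,0],"delta_pos": [-0.01,0,0],"gripper": 0.2},
    {"turn": [0,0,0],"delta_pos": [-0.03,0,0],"gripper": 0.2},
    {"turn": [0,0,0],"delta_pos": [-0.04,0,0],"gripper": 0.2},
    {"turn": [0,0,0],"delta_pos": [-0.04,0,0],"gripper": 0.2},
  ],
)

```text
time_s: 15.9
tcp_pos: [438.1, 53.2, 126.4]
eef_rot: [0.492, 0.51, 0.49, -0.508]
ft_force: [0.4, 0.4, -2.8]
grip_width: 0.382
```

```bash
python3 - <<'E'
from h import *
goto((601,25,125),-92)
E
```

```text
tcp [438.1  53.2 126.4] delta [0.0022, 0.1638, 0.0224] turn [-0.04, 0.04, -0.28]
```

Call:
jog_arm(
  series=[
    {"turn": [0,0,0],"delta_pos": [0,0.015,0.002],"gripper": 0.2},
    {"turn": [0,0,0],"delta_pos": [0,0.045,0.006],"gripper": 0.2},
    {"turn": [0,0,0],"delta_pos": [0,0.08,0.011],"gripper": 0.2},
    {"turn": [0,0,0],"delta_pos": [0,0.115,0.016],"gripper": 0.2},
    {"turn": [0,0,0],"delta_pos": [0,0.145,0.02],"gripper": 0.2},
    {"turn": [0,0,0],"delta_pos": [0,0.16,0.022],"gripper": 0.2},
    {"turn": [0,0,0],"delta_pos": [0,0.164,0.022],"gripper": 0.2},
    {"turn": [0,0,0],"delta_pos": [0,0.164,0.022],"gripper": 0.2},
  ],
)

```text
time_s: 16.7
tcp_pos: [600.5, 25.4, 126.1]
eef_rot: [0.492, 0.509, 0.49, -0.508]
ft_force: [-0.6, 0.5, -4.0]
grip_width: 0.382
```

Call:
jog_arm(
  series=[
    {"turn": [0,0,0],"delta_pos": [0.01,0,0],"gripper": 0.2},
    {"turn": [0,0,0],"delta_pos": [0.02,0,0],"gripper": 0.2},
    {"turn": [0,0,0],"delta_pos": [0.028,0,0],"gripper": 0.2},
    {"turn": [0,0,0],"delta_pos": [0.03,0,0],"gripper": 0.2},
    {"turn": [0,0,0],"delta_pos": [0.032,0,0],"gripper": 0.2},
  ],
)

```text
time_s: 17.2
tcp_pos: [600.2, 25.5, 93.6]
eef_rot: [0.492, 0.509, 0.49, -0.508]
ft_force: [0.9, -0.1, -3.7]
grip_width: 0.38
```

Call:
jog_arm(
  series=[
    {"turn": [0,0,0],"delta_pos": [0.001,0,0],"gripper": 0.2},
    {"turn": [0,0,0],"delta_pos": [0.001,0,0],"gripper": 0.2},
  ],
)

```text
time_s: 17.4
tcp_pos: [600.6, 25.5, 93.0]
eef_rot: [0.492, 0.509, 0.49, -0.508]
ft_force: [0.1, -0.7, -3.3]
grip_width: 0.374
```

Call:
jog_arm(
  series=[
    {"turn": [0,0,0],"delta_pos": [0.001,0,0],"gripper": 0.2},
    {"turn": [0,0,0],"delta_pos": [0.001,0,0],"gripper": 0.2},
  ],
)

```text
time_s: 17.6
tcp_pos: [601.2, 25.6, 92.8]
eef_rot: [0.492, 0.51, 0.49, -0.508]
ft_force: [-0.8, 1.2, 1.2]
grip_width: 0.384
```

Call:
jog_arm(
  series=[
    {"turn": [0,0,0],"delta_pos": [0,0,0],"gripper": 0.45},
    {"turn": [0,0,0],"delta_pos": [0,0,0],"gripper": 0.6},
    {"turn": [0,0,0],"delta_pos": [0,0,0],"gripper": 0.65},
    {"turn": [0,0,0],"delta_pos": [-0.02,0,0],"gripper": 0.65},
    {"turn": [0,0,0],"delta_pos": [-0.05,0,0],"gripper": 0.65},
    {"turn": [0,0,0],"delta_pos": [-0.08,0,0],"gripper": 0.65},
    {"turn": [0,0,0],"delta_pos": [-0.08,0,0],"gripper": 0.65},
  ],
)

```text
time_s: 18.3
tcp_pos: [603.8, 25.1, 177.8]
eef_rot: [0.495, 0.512, 0.487, -0.506]
ft_force: [0.3, -0.3, -0.1]
grip_width: 0.653
```

```bash
python3 - <<'E'
from h import *
goto((423.5,214,165),-92)
E
```

```text
tcp [603.8  25.1 177.8] delta [0.0101, -0.1871, -0.1824] turn [-0.03, 0.09, -0.74]
```

Call:
jog_arm(
  series=[
    {"turn": [0,0,0],"delta_pos": [0,-0.034,-0.033],"gripper": 0.7},
    {"turn": [0,0,0],"delta_pos": [0.004,-0.068,-0.066],"gripper": 0.7},
    {"turn": [0,0,0],"delta_pos": [0.008,-0.102,-0.099],"gripper": 0.7},
    {"turn": [0,0,-0.5],"delta_pos": [0.01,-0.136,-0.132],"gripper": 0.7},
    {"turn": [0,0,-0.7],"delta_pos": [0.01,-0.17,-0.165],"gripper": 0.7},
    {"turn": [0,0,-0.7],"delta_pos": [0.01,-0.187,-0.182],"gripper": 0.7},
    {"turn": [0,0,-0.7],"delta_pos": [0.01,-0.187,-0.182],"gripper": 0.7},
    {"turn": [0,0,-0.7],"delta_pos": [0.01,-0.187,-0.182],"gripper": 0.7},
  ],
)

```text
time_s: 19.1
tcp_pos: [423.5, 213.7, 164.8]
eef_rot: [-0.492, -0.508, -0.491, 0.509]
ft_force: [0.5, -0.4, 0.4]
grip_width: 0.695
```

```bash
python3 - <<'E'
from h import *
print(tool()[0]); c=viewer.calibration("wrist")
cv2.imwrite("pics/w8.png",viewer.grab_frame("wrist")[:,:,::-1])
print(proj("wrist",(423.5,214,125),c))
goto((423.5,214,84),-92)
E
```

```text
[423.46064475 213.66328584 164.81436016]
(np.float64(316.2297204504334), np.float64(229.0943916001352))
tcp [424.1 213.2 165. ] delta [0.081, -0.0007, -0.0009] turn [-0.03, 0.11, -0.06]
```

View pics/w8.png

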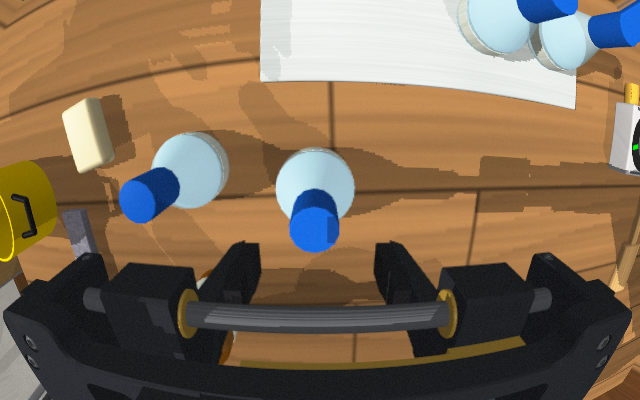

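```bash
python3 - <<'E'
from h import *
print(at("top",241*.8,327*.8,170).round(1), at("top",257*.8,325*.8,20).round(1))
t=cv2.imread("pics/top0.png"); crop("",'soft',170,180,80,110,5,t)
E
```

```text
[294.3 333.3 170. ] [292.9 324.8  20. ]
```

View pics/soft.png

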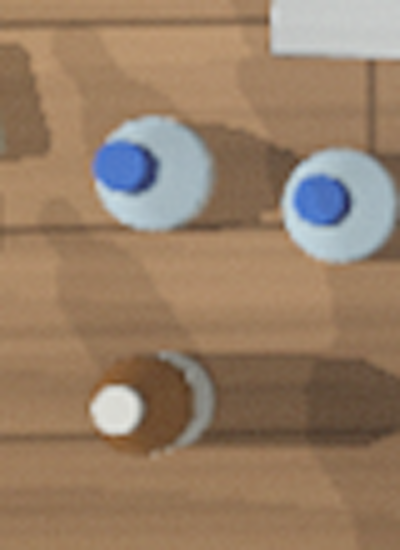

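Call:
jog_arm(
  series=[
    {"turn": [0,0,0],"delta_pos": [0.03,0,-0.001],"gripper": 0.7},
    {"turn": [0,0,0],"delta_pos": [0.06,0,-0.001],"gripper": 0.7},
    {"turn": [0,0,0],"delta_pos": [0.077,0,-0.001],"gripper": 0.7},
    {"turn": [0,0,0],"delta_pos": [0.081,0,-0.001],"gripper": 0.7},
    {"turn": [0,0,0],"delta_pos": [0.081,0,-0.001],"gripper": 0.7},
  ],
)

```text
time_s: 19.65
tcp_pos: [424.6, 213.2, 83.4]
eef_rot: [-0.491, -0.508, -0.49, 0.51]
ft_force: [1.3, -0.7, 0.4]
grip_width: 0.702
```

Call:
jog_arm(
  series=[
    {"turn": [0,0,0],"delta_pos": [0,0,0],"gripper": 0.3},
    {"turn": [0,0,0],"delta_pos": [0,0,0],"gripper": 0.3},
    {"turn": [0,0,0],"delta_pos": [0,0,0],"gripper": 0.2},
    {"turn": [0,0,0],"delta_pos": [0,0,0],"gripper": 0.2},
    {"turn": [0,0,0],"delta_pos": [0,0,0],"gripper": 0.2},
  ],
)

```text
time_s: 20.15
tcp_pos: [425.1, 213.5, 84.0]
eef_rot: [-0.491, -0.509, -0.49, 0.509]
ft_force: [0.3, 1.5, 2.5]
grip_width: 0.383
```

Call:
jog_arm(
  series=[
    {"turn": [0,0,0],"delta_pos": [-0.01,0,0],"gripper": 0.2},
    {"turn": [0,0,0],"delta_pos": [-0.03,0,0],"gripper": 0.2},
    {"turn": [0,0,0],"delta_pos": [-0.04,0,0],"gripper": 0.2},
    {"turn": [0,0,0],"delta_pos": [-0.04,0,0],"gripper": 0.2},
  ],
)

```text
time_s: 20.55
tcp_pos: [426.2, 213.8, 125.8]
eef_rot: [0.492, 0.51, 0.489, -0.508]
ft_force: [-0.0, 0.2, -2.2]
grip_width: 0.379
```

```bash
python3 - <<'E'
from h import *
goto((604,119,125),-92)
E
```

```text
tcp [426.2 213.8 125.8] delta [0.0017, 0.1812, 0.0882] turn [-0.1, 0.06, -0.25]
```

Call:
jog_arm(
  series=[
    {"turn": [0,0,0],"delta_pos": [0,0.015,0.007],"gripper": 0.2},
    {"turn": [0,0,0],"delta_pos": [0,0.045,0.022],"gripper": 0.2},
    {"turn": [0,0,0],"delta_pos": [0,0.08,0.039],"gripper": 0.2},
    {"turn": [0,0,0],"delta_pos": [0,0.115,0.056],"gripper": 0.2},
    {"turn": [0,0,0],"delta_pos": [0,0.15,0.073],"gripper": 0.2},
    {"turn": [0,0,0],"delta_pos": [0,0.175,0.085],"gripper": 0.2},
    {"turn": [0,0,0],"delta_pos": [0,0.181,0.088],"gripper": 0.2},
    {"turn": [0,0,0],"delta_pos": [0,0.181,0.088],"gripper": 0.2},
  ],
)

```text
time_s: 21.35
tcp_pos: [604.3, 117.9, 125.3]
eef_rot: [0.491, 0.51, 0.489, -0.509]
ft_force: [-0.0, -0.1, -2.6]
grip_width: 0.381
```

Call:
jog_arm(
  series=[
    {"turn": [0,0,0],"delta_pos": [0.01,0,0],"gripper": 0.2},
    {"turn": [0,0,0],"delta_pos": [0.02,0,0],"gripper": 0.2},
    {"turn": [0,0,0],"delta_pos": [0.028,0,0],"gripper": 0.2},
    {"turn": [0,0,0],"delta_pos": [0.03,0,0],"gripper": 0.2},
    {"turn": [0,0,0],"delta_pos": [0.032,0,0],"gripper": 0.2},
  ],
)

```text
time_s: 21.85
tcp_pos: [603.9, 118.2, 92.8]
eef_rot: [0.491, 0.51, 0.49, -0.509]
ft_force: [-0.1, -0.7, -2.7]
grip_width: 0.381
```

Call:
jog_arm(
  series=[
    {"turn": [0,0,0],"delta_pos": [0.001,0,0],"gripper": 0.2},
    {"turn": [0,0,0],"delta_pos": [0.001,0,0],"gripper": 0.2},
  ],
)

```text
time_s: 22.05
tcp_pos: [604.2, 118.4, 92.2]
eef_rot: [0.492, 0.51, 0.49, -0.509]
ft_force: [0.7, -0.7, -1.6]
grip_width: 0.379
```

Call:
jog_arm(
  series=[
    {"turn": [0,0,0],"delta_pos": [0.001,0,0],"gripper": 0.2},
    {"turn": [0,0,0],"delta_pos": [0.001,0,0],"gripper": 0.2},
  ],
)

```text
time_s: 22.25
tcp_pos: [604.8, 118.4, 92.0]
eef_rot: [0.492, 0.51, 0.489, -0.509]
ft_force: [0.6, 0.1, 2.1]
grip_width: 0.381
```

Call:
jog_arm(
  series=[
    {"turn": [0,0,0],"delta_pos": [0,0,0],"gripper": 0.45},
    {"turn": [0,0,0],"delta_pos": [0,0,0],"gripper": 0.6},
    {"turn": [0,0,0],"delta_pos": [0,0,0],"gripper": 0.65},
    {"turn": [0,0,0],"delta_pos": [-0.02,0,0],"gripper": 0.65},
    {"turn": [0,0,0],"delta_pos": [-0.05,0,0],"gripper": 0.65},
    {"turn": [0,0,0],"delta_pos": [-0.08,0,0],"gripper": 0.65},
    {"turn": [0,0,0],"delta_pos": [-0.08,0,0],"gripper": 0.65},
  ],
)

```text
time_s: 22.95
tcp_pos: [607.4, 118.6, 177.1]
eef_rot: [0.494, 0.512, 0.487, -0.506]
ft_force: [-0.1, -0.0, 0.6]
grip_width: 0.652
```

```bash
python3 - <<'E'
from h import *
goto((447.5,341,165),-92)
E
```

```text
tcp [607.4 118.6 177.1] delta [0.0098, -0.1683, -0.2163] turn [-0.15, 0.05, -0.73]
```

Call:
jog_arm(
  series=[
    {"turn": [0,0,0],"delta_pos": [0,-0.028,-0.036],"gripper": 0.7},
    {"turn": [0,0,0],"delta_pos": [0.004,-0.056,-0.072],"gripper": 0.7},
    {"turn": [0,0,0],"delta_pos": [0.008,-0.084,-0.108],"gripper": 0.7},
    {"turn": [0,0,-0.5],"delta_pos": [0.01,-0.112,-0.144],"gripper": 0.7},
    {"turn": [0,0,-0.7],"delta_pos": [0.01,-0.14,-0.18],"gripper": 0.7},
    {"turn": [0,0,-0.7],"delta_pos": [0.01,-0.168,-0.216],"gripper": 0.7},
    {"turn": [0,0,-0.7],"delta_pos": [0.01,-0.168,-0.216],"gripper": 0.7},
    {"turn": [0,0,-0.7],"delta_pos": [0.01,-0.168,-0.216],"gripper": 0.7},
  ],
)

```text
time_s: 23.75
tcp_pos: [446.7, 341.2, 164.0]
eef_rot: [-0.492, -0.508, -0.491, 0.509]
ft_force: [0.4, -0.5, 0.1]
grip_width: 0.701
```

```bash
python3 - <<'E'
from h import *
print(tool()[0]); c=viewer.calibration("wrist")
cv2.imwrite("pics/w9.png",viewer.grab_frame("wrist")[:,:,::-1])
print(proj("wrist",(447.5,341,125),c))
goto((447.5,341,84),-92)
E
```

```text
[446.74688854 341.23585406 164.01688624]
(np.float64(317.100948715909), np.float64(228.52522968096218))
tcp [447.7 340.4 164.2] delta [0.0802, -0.0002, -0.0007] turn [-0.1, 0.09, -0.01]
```

View pics/w9.png

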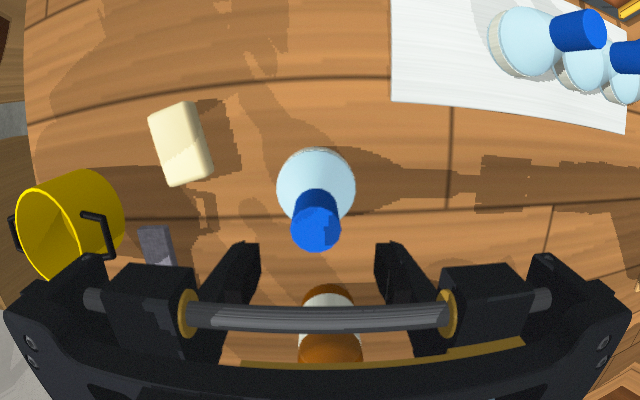

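Call:
jog_arm(
  series=[
    {"turn": [0,0,0],"delta_pos": [0.03,0,-0.001],"gripper": 0.7},
    {"turn": [0,0,0],"delta_pos": [0.06,0,-0.001],"gripper": 0.7},
    {"turn": [0,0,0],"delta_pos": [0.077,0,-0.001],"gripper": 0.7},
    {"turn": [0,0,0],"delta_pos": [0.08,0,-0.001],"gripper": 0.7},
    {"turn": [0,0,0],"delta_pos": [0.08,0,-0.001],"gripper": 0.7},
  ],
)

```text
time_s: 24.3
tcp_pos: [448.3, 340.2, 83.8]
eef_rot: [-0.491, -0.509, -0.49, 0.51]
ft_force: [1.0, 0.1, 0.5]
grip_width: 0.702
```

Call:
jog_arm(
  series=[
    {"turn": [0,0,0],"delta_pos": [0,0,0],"gripper": 0.3},
    {"turn": [0,0,0],"delta_pos": [0,0,0],"gripper": 0.3},
    {"turn": [0,0,0],"delta_pos": [0,0,0],"gripper": 0.2},
    {"turn": [0,0,0],"delta_pos": [0,0,0],"gripper": 0.2},
    {"turn": [0,0,0],"delta_pos": [0,0,0],"gripper": 0.2},
  ],
)

```text
time_s: 24.8
tcp_pos: [448.7, 340.6, 84.5]
eef_rot: [-0.491, -0.509, -0.49, 0.51]
ft_force: [0.6, 1.1, 2.8]
grip_width: 0.377
```

Call:
jog_arm(
  series=[
    {"turn": [0,0,0],"delta_pos": [-0.01,0,0],"gripper": 0.2},
    {"turn": [0,0,0],"delta_pos": [-0.03,0,0],"gripper": 0.2},
    {"turn": [0,0,0],"delta_pos": [-0.04,0,0],"gripper": 0.2},
    {"turn": [0,0,0],"delta_pos": [-0.04,0,0],"gripper": 0.2},
  ],
)

```text
time_s: 25.2
tcp_pos: [449.8, 341.2, 126.5]
eef_rot: [0.491, 0.51, 0.489, -0.508]
ft_force: [0.2, 0.6, -1.9]
grip_width: 0.377
```

```bash
python3 - <<'E'
from h import *
goto((607,211.5,125),-92)
im=viewer.grab_frame("top")[:,:,::-1]; crop("",'t9',150,120,320,170,2.5,im)
E
```

```text
tcp [449.8 341.2 126.5] delta [0.0021, 0.162, 0.1237] turn [-0.18, -0.01, -0.22]
```

View pics/t9.png

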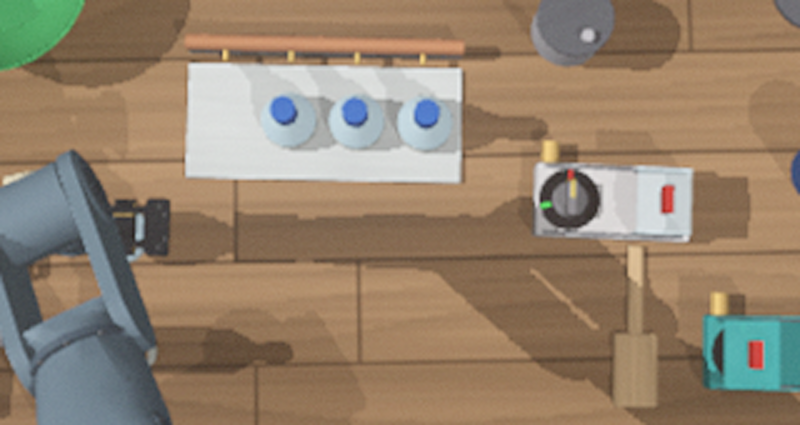

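Three stand well inside the plate with gaps; the left slot is free. Carry the last one.

Call:
jog_arm(
  series=[
    {"turn": [0,0,0],"delta_pos": [0,0.015,0.011],"gripper": 0.2},
    {"turn": [0,0,0],"delta_pos": [0,0.04,0.031],"gripper": 0.2},
    {"turn": [0,0,0],"delta_pos": [0,0.07,0.054],"gripper": 0.2},
    {"turn": [0,0,0],"delta_pos": [0,0.1,0.076],"gripper": 0.2},
    {"turn": [0,0,0],"delta_pos": [0,0.13,0.099],"gripper": 0.2},
    {"turn": [0,0,0],"delta_pos": [0,0.155,0.118],"gripper": 0.2},
    {"turn": [0,0,0],"delta_pos": [0,0.162,0.124],"gripper": 0.2},
    {"turn": [0,0,0],"delta_pos": [0,0.162,0.124],"gripper": 0.2},
  ],
)

```text
time_s: 26.05
tcp_pos: [607.0, 208.7, 124.5]
eef_rot: [-0.49, -0.51, -0.489, 0.51]
ft_force: [-0.1, 0.0, -2.1]
grip_width: 0.381
```

Call:
jog_arm(
  series=[
    {"turn": [0,0,0],"delta_pos": [0.01,0,0],"gripper": 0.2},
    {"turn": [0,0,0],"delta_pos": [0.02,0,0],"gripper": 0.2},
    {"turn": [0,0,0],"delta_pos": [0.028,0,0],"gripper": 0.2},
    {"turn": [0,0,0],"delta_pos": [0.03,0,0],"gripper": 0.2},
    {"turn": [0,0,0],"delta_pos": [0.032,0,0],"gripper": 0.2},
  ],
)

```text
time_s: 26.55
tcp_pos: [606.5, 209.5, 92.5]
eef_rot: [-0.49, -0.51, -0.49, 0.51]
ft_force: [-2.8, 1.5, 7.1]
grip_width: 0.382
```

Call:
jog_arm(
  series=[
    {"turn": [0,0,0],"delta_pos": [0.001,0,0],"gripper": 0.2},
    {"turn": [0,0,0],"delta_pos": [0.001,0,0],"gripper": 0.2},
  ],
)

```text
time_s: 26.75
tcp_pos: [606.8, 209.8, 92.6]
eef_rot: [0.491, 0.51, 0.49, -0.51]
ft_force: [-2.6, -0.8, 3.6]
grip_width: 0.381
```

Call:
jog_arm(
  series=[
    {"turn": [0,0,0],"delta_pos": [0.001,0,0],"gripper": 0.2},
    {"turn": [0,0,0],"delta_pos": [0.001,0,0],"gripper": 0.2},
  ],
)

```text
time_s: 26.95
tcp_pos: [607.1, 209.9, 92.6]
eef_rot: [0.491, 0.51, 0.489, -0.509]
ft_force: [-3.0, -0.9, 5.4]
grip_width: 0.382
```

Contact at light force (5 N). Release.

Call:
jog_arm(
  series=[
    {"turn": [0,0,0],"delta_pos": [0,0,0],"gripper": 0.45},
    {"turn": [0,0,0],"delta_pos": [0,0,0],"gripper": 0.6},
    {"turn": [0,0,0],"delta_pos": [0,0,0],"gripper": 0.65},
    {"turn": [0,0,0],"delta_pos": [-0.02,0,0],"gripper": 0.65},
    {"turn": [0,0,0],"delta_pos": [-0.05,0,0],"gripper": 0.65},
    {"turn": [0,0,0],"delta_pos": [-0.09,0,0],"gripper": 0.65},
    {"turn": [0,0,0],"delta_pos": [-0.1,0,0],"gripper": 0.65},
    {"turn": [0,0,0],"delta_pos": [-0.1,0,0],"gripper": 0.65},
  ],
)

```text
time_s: 27.75
tcp_pos: [608.3, 210.2, 194.9]
eef_rot: [0.492, 0.511, 0.488, -0.508]
ft_force: [-0.1, -0.1, 0.4]
grip_width: 0.652
```

```bash
python3 - <<'E'
from h import *
goto((485.5,-261,180),-92.9)
im=viewer.grab_frame("scene")[:,:,::-1]; crop("",'s10',220,100,260,190,3,im)
E
```

```text
tcp [608.3 210.2 194.9] delta [0.0141, -0.1044, 0.4757] turn [0.65, -0.01, -0.38]
```

View pics/s10.png

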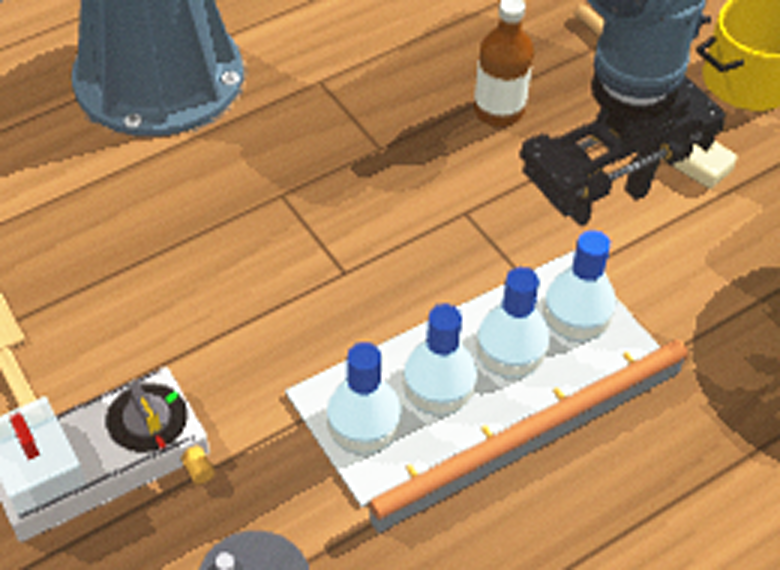

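Call:
jog_arm(
  series=[
    {"turn": [0,0,0],"delta_pos": [0,-0.02,0.04],"gripper": 0.6},
    {"turn": [0,0,0],"delta_pos": [0,-0.035,0.088],"gripper": 0.6},
    {"turn": [0,0,0],"delta_pos": [0,-0.045,0.136],"gripper": 0.6},
    {"turn": [0,0,0],"delta_pos": [0,-0.055,0.184],"gripper": 0.6},
    {"turn": [0,0,0],"delta_pos": [0,-0.065,0.232],"gripper": 0.6},
    {"turn": [0,0,0],"delta_pos": [0,-0.075,0.28],"gripper": 0.6},
    {"turn": [0,0,0],"delta_pos": [0,-0.085,0.328],"gripper": 0.6},
    {"turn": [0,0,0],"delta_pos": [0,-0.095,0.37],"gripper": 0.6},
  ],
)

```text
time_s: 28.6
tcp_pos: [495.6, -157.5, 190.2]
eef_rot: [0.49, 0.51, 0.49, -0.51]
ft_force: [-0.2, 0.4, 0.1]
grip_width: 0.596
```

```bash
python3 - <<'E'
from h import *
goto((485.5,-261,154),-92.9)
E
```

```text
tcp [ 495.6 -157.5  190.2] delta [0.0361, -0.0059, 0.1038] turn [0.61, -0.05, 0.02]
```

Call:
jog_arm(
  series=[
    {"turn": [0,0,0],"delta_pos": [0.012,-0.002,0.035],"gripper": 0.6},
    {"turn": [0.6,0,0],"delta_pos": [0.024,-0.004,0.07],"gripper": 0.6},
    {"turn": [0.6,0,0],"delta_pos": [0.034,-0.006,0.1],"gripper": 0.6},
    {"turn": [0.6,0,0],"delta_pos": [0.036,-0.006,0.104],"gripper": 0.6},
    {"turn": [0.6,0,0],"delta_pos": [0.036,-0.006,0.104],"gripper": 0.6},
    {"turn": [0.6,0,0],"delta_pos": [0.036,-0.006,0.104],"gripper": 0.6},
  ],
)

```text
time_s: 29.2
tcp_pos: [485.1, -259.8, 153.2]
eef_rot: [0.486, 0.513, 0.488, -0.512]
ft_force: [0.3, 0.2, -0.9]
grip_width: 0.599
```

```bash
python3 - <<'E'
from h import *
c=viewer.calibration("wrist")
im=viewer.grab_frame("wrist")[:,:,::-1].copy()
crop("",'w11c',260,130,120,120,5,im); cv2.imwrite("pics/w11.png",im)
for a in (90,95,100,105,110):
    p=np.array([485.5,-261,40.5])+34*np.array([np.cos(np.radians(a)),np.sin(np.radians(a)),0]); u,v=proj("wrist",p,c); print(a,(u-260)*5,(v-130)*5)
goto((485.5,-261,51),-92.9)
E
```

```text
90 100.19350025899371 336.23927374394145
95 102.35317398600671 352.1923361070644
100 105.9381984578647 367.85546108182973
105 110.90864713959888 383.1153365704955
110 117.21538234141775 397.86364449062717
tcp [ 485.5 -259.7  153.7] delta [0.1027, 0.0002, 0.0015] turn [0.08, -0.11, 0.06]
```

View pics/w11c.png

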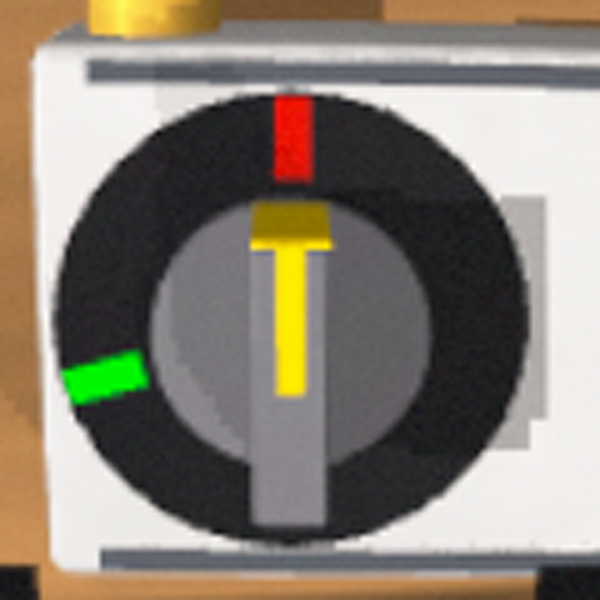

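View pics/w11.png

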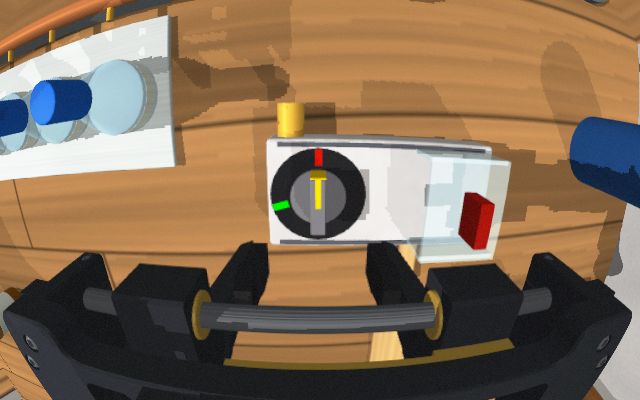

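```bash
python3 - <<'E'
from h import *
P=lambda X,Y:(260+(X+.5)/5-.5,130+(Y+.5)/5-.5)
r=at("wrist",*P(294,138),40.5); g=at("wrist",*P(105,377),40.5); d=g-r
L=np.linalg.norm(d); print(r.round(1),g.round(1),L,np.degrees(2*np.arcsin(L/68)))
m=(r+g)/2; h=np.sqrt(34**2-(L/2)**2); n=np.array([d[1],-d[0],0])/L
for s in(1,-1):
    c=m+s*h*n; print(c.round(1),[np.degrees(np.arctan2(*(x-c)[[1,0]])).round(1) for x in (r,g)])
E
```

```text
[ 519.6 -262.4   40.5] [ 478.5 -226.8   40.5] 54.38686576223874 106.2233235823328
[ 512.4 -229.2   40.5] [np.float64(-77.8), np.float64(176.0)]
[ 485.7 -260.1   40.5] [np.float64(-4.0), np.float64(102.2)]
```

Call:
jog_arm(
  series=[
    {"turn": [0,0,0],"delta_pos": [0.04,0,0.001],"gripper": 0.6},
    {"turn": [0,0,0],"delta_pos": [0.075,0,0.001],"gripper": 0.6},
    {"turn": [0,0,0],"delta_pos": [0.098,0,0.001],"gripper": 0.6},
    {"turn": [0,0,0],"delta_pos": [0.102,0,0.001],"gripper": 0.6},
    {"turn": [0,0,0],"delta_pos": [0.102,0,0.001],"gripper": 0.6},
  ],
  force=10,
)

```text
time_s: 29.75
tcp_pos: [485.5, -259.5, 51.7]
eef_rot: [0.487, 0.512, 0.489, -0.512]
ft_force: [0.3, -1.1, 0.1]
grip_width: 0.597
```

Call:
jog_arm(
  series=[
    {"turn": [0,0,0],"delta_pos": [0,0,0],"gripper": 0},
    {"turn": [0,0,0],"delta_pos": [0,0,0],"gripper": 0},
    {"turn": [0,0,0],"delta_pos": [0,0,0],"gripper": 0},
    {"turn": [0,0,0],"delta_pos": [0,0,0],"gripper": 0},
    {"turn": [0,0,0],"delta_pos": [0,0,0],"gripper": 0},
    {"turn": [0,0,0],"delta_pos": [0,0,0],"gripper": 0},
  ],
)

```text
time_s: 30.35
tcp_pos: [485.6, -260.0, 52.1]
eef_rot: [0.487, 0.512, 0.489, -0.512]
ft_force: [-0.4, -2.1, 2.2]
grip_width: 0.138
```

Call:
jog_arm(
  series=[
    {"turn": [-8,0,0],"delta_pos": [0,0,0],"gripper": 0},
    {"turn": [-16,0,0],"delta_pos": [0,0,0],"gripper": 0},
    {"turn": [-24,0,0],"delta_pos": [0,0,0],"gripper": 0},
    {"turn": [-32,0,0],"delta_pos": [0,0,0],"gripper": 0},
    {"turn": [-40,0,0],"delta_pos": [0,0,0],"gripper": 0},
    {"turn": [-48,0,0],"delta_pos": [0,0,0],"gripper": 0},
    {"turn": [-56,0,0],"delta_pos": [0,0,0],"gripper": 0},
    {"turn": [-64,0,0],"delta_pos": [0,0,0],"gripper": 0},
  ],
)

```text
time_s: 31.15
tcp_pos: [485.6, -260.1, 52.1]
eef_rot: [0.685, 0.174, 0.686, -0.173]
ft_force: [-0.8, -0.6, 0.8]
grip_width: 0.133
```

```bash
python3 - <<'E'
from h import *
goto((485.4,-260.2,51),12.8)
E
```

```text
tcp [ 485.6 -260.1   52.1] delta [0.0011, -0.0002, -0.0002] turn [-41.23, -0.07, -0.08]
```

Call:
jog_arm(
  series=[
    {"turn": [-8,0,0],"delta_pos": [0,0,0],"gripper": 0},
    {"turn": [-16,0,0],"delta_pos": [0,0,0],"gripper": 0},
    {"turn": [-24,0,0],"delta_pos": [0,0,0],"gripper": 0},
    {"turn": [-32,0,0],"delta_pos": [0,0,0],"gripper": 0},
    {"turn": [-38,0,0],"delta_pos": [0,0,0],"gripper": 0},
    {"turn": [-41,0,0],"delta_pos": [0,0,0],"gripper": 0},
    {"turn": [-41,0,0],"delta_pos": [0,0,0],"gripper": 0},
    {"turn": [-41,0,0],"delta_pos": [0,0,0],"gripper": 0},
  ],
)

```text
time_s: 31.95
tcp_pos: [485.7, -260.2, 52.1]
eef_rot: [0.703, -0.076, 0.703, 0.077]
ft_force: [0.1, -0.5, 0.6]
grip_width: 0.133
```

Call:
jog_arm(
  series=[
    {"turn": [0,0,0],"delta_pos": [0,0,0],"gripper": 0.6},
    {"turn": [0,0,0],"delta_pos": [0,0,0],"gripper": 0.6},
    {"turn": [0,0,0],"delta_pos": [0,0,0],"gripper": 0.6},
    {"turn": [0,0,0],"delta_pos": [-0.04,0,0],"gripper": 0.6},
    {"turn": [0,0,0],"delta_pos": [-0.09,0,0],"gripper": 0.6},
    {"turn": [0,0,0],"delta_pos": [-0.1,0,0],"gripper": 0.6},
    {"turn": [0,0,0],"delta_pos": [-0.1,0,0],"gripper": 0.6},
  ],
)

```text
time_s: 32.65
tcp_pos: [487.1, -261.4, 154.6]
eef_rot: [0.704, -0.078, 0.702, 0.076]
ft_force: [0.5, 0.7, -0.6]
grip_width: 0.601
```

```bash
python3 - <<'E'
from h import *
t,Q=tool(); print(t,np.degrees(np.arctan2(Q[1,2],Q[0,2])))
im=viewer.grab_frame("wrist")[:,:,::-1].copy()
crop("",'w12c',250,110,140,140,4,im)
goto((479.5,-380.5,160),-92.9)
E
```

```text
[ 487.12084355 -261.43435057  154.59094058] 12.47240812894376
tcp [ 486.  -260.5  152.4] delta [-0.0077, -0.1158, -0.0322] turn [-74.63, 0.03, -0.02]
```

View pics/w12c.png

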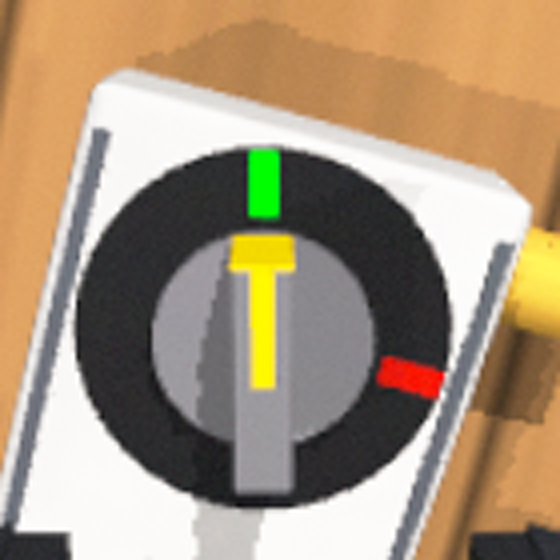

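Call:
jog_arm(
  series=[
    {"turn": [8,0,0],"delta_pos": [-0.008,-0.02,-0.005],"gripper": 0.6},
    {"turn": [16,0,0],"delta_pos": [-0.008,-0.04,-0.011],"gripper": 0.6},
    {"turn": [24,0,0],"delta_pos": [-0.008,-0.06,-0.016],"gripper": 0.6},
    {"turn": [32,0,0],"delta_pos": [-0.008,-0.08,-0.022],"gripper": 0.6},
    {"turn": [40,0,0],"delta_pos": [-0.008,-0.1,-0.028],"gripper": 0.6},
    {"turn": [48,0,0],"delta_pos": [-0.008,-0.115,-0.032],"gripper": 0.6},
    {"turn": [56,0,0],"delta_pos": [-0.008,-0.116,-0.032],"gripper": 0.6},
    {"turn": [64,0,0],"delta_pos": [-0.008,-0.116,-0.032],"gripper": 0.6},
  ],
)

```text
time_s: 33.5
tcp_pos: [478.4, -380.2, 157.0]
eef_rot: [0.634, 0.31, 0.637, -0.309]
ft_force: [-0.4, 0.2, 0.3]
grip_width: 0.602
```

```bash
python3 - <<'E'
from h import *
goto((479.5,-380.5,160),-92.9)
E
```

```text
tcp [ 478.4 -380.2  157. ] delta [-0.003, 0.0006, 0.0009] turn [40.97, -0.29, 0.09]
```

Call:
jog_arm(
  series=[
    {"turn": [8,0,0],"delta_pos": [-0.003,0,0.001],"gripper": 0.6},
    {"turn": [16,0,0],"delta_pos": [-0.003,0,0.001],"gripper": 0.6},
    {"turn": [24,0,0],"delta_pos": [-0.003,0,0.001],"gripper": 0.6},
    {"turn": [32,0,0],"delta_pos": [-0.003,0,0.001],"gripper": 0.6},
    {"turn": [40,0,0],"delta_pos": [-0.003,0,0.001],"gripper": 0.6},
    {"turn": [41,0,0],"delta_pos": [-0.003,0,0.001],"gripper": 0.6},
    {"turn": [41,0,0],"delta_pos": [-0.003,0,0.001],"gripper": 0.6},
  ],
)

```text
time_s: 34.2
tcp_pos: [478.3, -380.1, 158.0]
eef_rot: [0.485, 0.512, 0.491, -0.512]
ft_force: [0.8, -0.1, 0.4]
grip_width: 0.6
```

```bash
python3 - <<'E'
from h import *
c=viewer.calibration("wrist"); print(proj("wrist",(479.5,-380.5,114),c))
im=viewer.grab_frame("wrist")[:,:,::-1].copy(); cv2.imwrite("pics/w13.png",im)
goto((479.5,-380.5,90),-92.9)
E
```

```text
(np.float64(317.7721141531503), np.float64(224.56484460093202))
tcp [ 478.5 -380.3  158.4] delta [0.0684, 0.0014, 0.0005] turn [0.14, -0.34, 0.29]
```

View pics/w13.png

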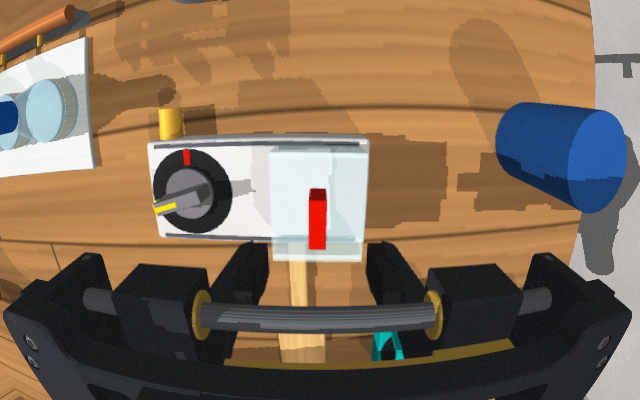

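Rib centred at (317,224), as predicted. Descend and grip.

Call:
jog_arm(
  series=[
    {"turn": [0,0,0],"delta_pos": [0.03,0.001,0],"gripper": 0.6},
    {"turn": [0,0,0],"delta_pos": [0.055,0.001,0],"gripper": 0.6},
    {"turn": [0,0,0],"delta_pos": [0.066,0.001,0],"gripper": 0.6},
    {"turn": [0,0,0],"delta_pos": [0.068,0.001,0],"gripper": 0.6},
    {"turn": [0,0,0],"delta_pos": [0.068,0.001,0],"gripper": 0.6},
  ],
)

```text
time_s: 34.75
tcp_pos: [479.3, -380.2, 90.7]
eef_rot: [0.485, 0.512, 0.491, -0.511]
ft_force: [0.4, -0.7, -0.1]
grip_width: 0.602
```

Call:
jog_arm(
  series=[
    {"turn": [0,0,0],"delta_pos": [0,0,0],"gripper": 0},
    {"turn": [0,0,0],"delta_pos": [0,0,0],"gripper": 0},
    {"turn": [0,0,0],"delta_pos": [0,0,0],"gripper": 0},
    {"turn": [0,0,0],"delta_pos": [0,0,0],"gripper": 0},
    {"turn": [0,0,0],"delta_pos": [0,0,0],"gripper": 0},
    {"turn": [0,0,0],"delta_pos": [0,0,0],"gripper": 0},
  ],
)

```text
time_s: 35.35
tcp_pos: [479.4, -379.9, 90.9]
eef_rot: [0.485, 0.512, 0.491, -0.511]
ft_force: [-0.0, 2.5, 3.1]
grip_width: 0.136
```

```bash
python3 - <<'E'
from h import *
goto((485.3,-263,90),-92.9)
E
```

```text
tcp [ 479.4 -379.9   90.9] delta [0.0016, 0.0004, -0.117] turn [0.18, -0.36, 0.27]
```

Call:
jog_arm(
  series=[
    {"turn": [0,0,0],"delta_pos": [0,0,-0.025],"gripper": 0},
    {"turn": [0,0,0],"delta_pos": [0,0,-0.05],"gripper": 0},
    {"turn": [0,0,0],"delta_pos": [0,0,-0.075],"gripper": 0},
    {"turn": [0,0,0],"delta_pos": [0,0,-0.1],"gripper": 0},
    {"turn": [0,0,0],"delta_pos": [0,0,-0.113],"gripper": 0},
    {"turn": [0,0,0],"delta_pos": [0,0,-0.118],"gripper": 0},
    {"turn": [0,0,0],"delta_pos": [0,0,-0.119],"gripper": 0},
    {"turn": [0,0,0],"delta_pos": [0,0,-0.119],"gripper": 0},
  ],
)

```text
time_s: 36.15
tcp_pos: [486.2, -260.3, 91.2]
eef_rot: [0.486, 0.513, 0.49, -0.511]
ft_force: [7.2, 0.7, -6.9]
grip_width: 0.132
```

Call:
jog_arm(
  series=[
    {"turn": [0,0,0],"delta_pos": [0,0,0],"gripper": 0.6},
    {"turn": [0,0,0],"delta_pos": [0,0,0],"gripper": 0.6},
    {"turn": [0,0,0],"delta_pos": [0,0,0],"gripper": 0.6},
    {"turn": [0,0,0],"delta_pos": [-0.04,0,0],"gripper": 0.6},
    {"turn": [0,0,0],"delta_pos": [-0.09,0,0],"gripper": 0.6},
    {"turn": [0,0,0],"delta_pos": [-0.13,0,0],"gripper": 0.6},
    {"turn": [0,0,0],"delta_pos": [-0.13,0,0],"gripper": 0.6},
  ],
)

```text
time_s: 36.85
tcp_pos: [489.3, -263.8, 228.3]
eef_rot: [0.49, 0.513, 0.486, -0.51]
ft_force: [0.1, -0.9, -0.3]
grip_width: 0.6
```

```bash
python3 - <<'E'
from h import *
im=viewer.grab_frame("wrist")[:,:,::-1].copy(); cv2.imwrite("pics/w14.png",im)
im=viewer.grab_frame("scene")[:,:,::-1]; crop("",'s14',180,80,300,230,2.6,im)
crop("",'s14z',200,190,120,100,6,im)
E
```

```text
(no output)
```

View pics/w14.png

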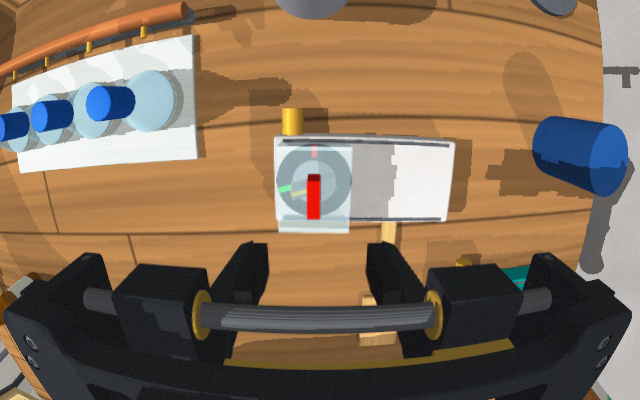

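View pics/s14.png

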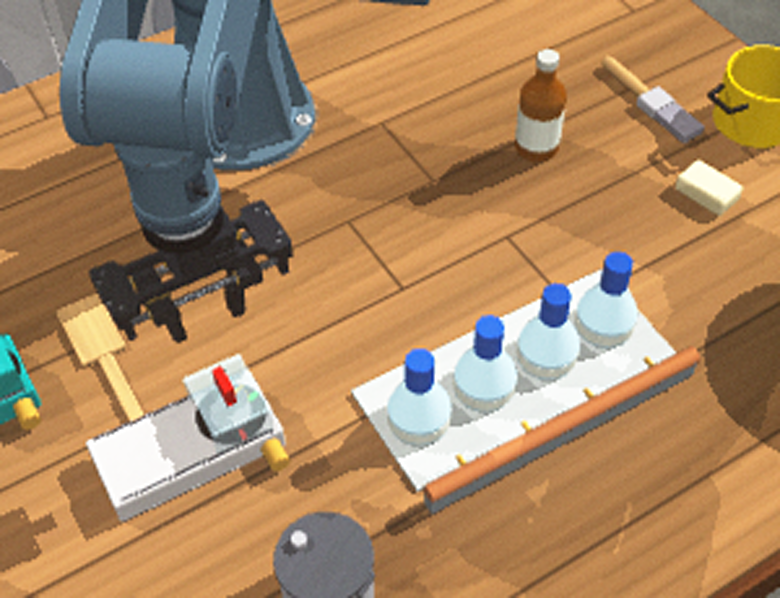

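```bash
python3 - <<'E'
from h import *
im=viewer.grab_frame("top")[:,:,::-1].copy(); cv2.imwrite("pics/t15.png",im); crop("",'t15a',355,165,80,60,10,im)
hsv=cv2.cvtColor(im,cv2.COLOR_BGR2HSV); m=cv2.inRange(hsv,(108,140,80),(125,255,255))
_,_,S,C=cv2.connectedComponentsWithStats(m)
for s,c in zip(S,C):
    if 40<s[4]<120 and c[0]<450:
        p=at("top",*c,133); d=p[:2]-[603.4,71.6]; a=np.radians(-2); print(c.round(1),p.round(1),"plate xy",round(d[0]*np.cos(a)+d[1]*np.sin(a),1),round(-d[0]*np.sin(a)+d[1]*np.cos(a),1))
print(at("wrist",*[313.8,204],114))
E
```

```text
[234.4 163.5] [603. 209. 133.] plate xy -5.2 137.3
[262.8 163.4] [601.8 117.9 133. ] plate xy -3.2 46.2
[291.5 164.3] [597.4  25.8 133. ] plate xy -4.4 -46.0
[320.2 164.9] [593.8 -66.5 133. ] plate xy -4.8 -138.3
[ 480.57628697 -257.34115823  114.        ]
```

View pics/t15a.png

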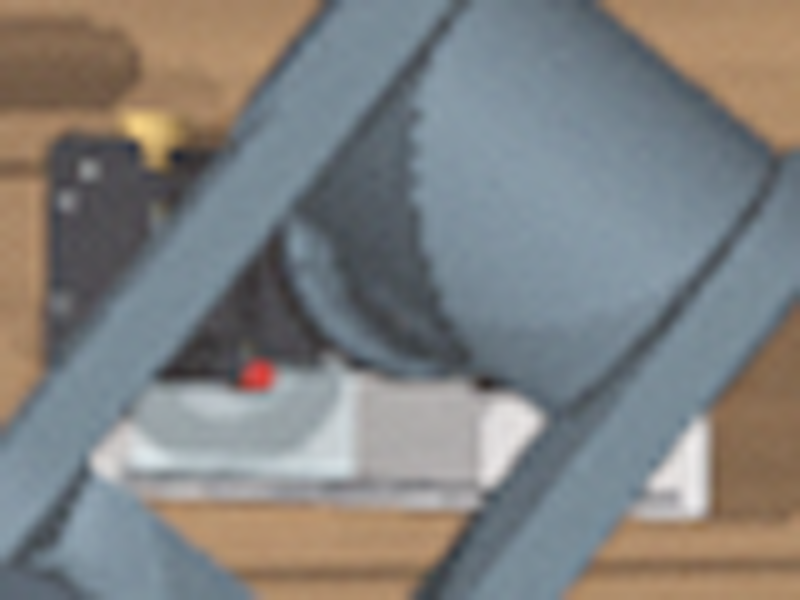

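View pics/t15.png

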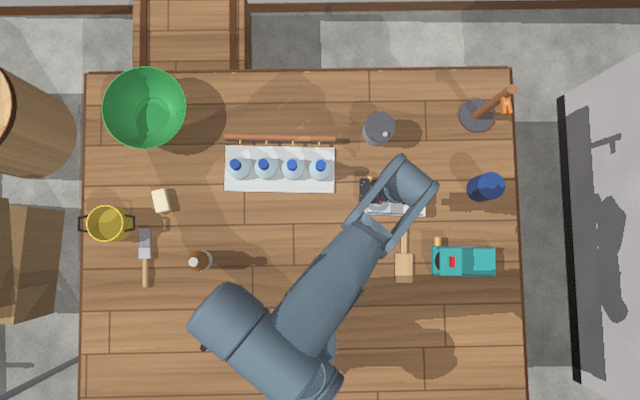

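```bash
python3 -c "
from station import job
print(job.finish_job())"
```

```text
the job is handed in; nothing more can be done
None
```

The job is finished and handed in at about 37 s of the 210 s allowed; the hand-in gave no verdict. I slid the lock back about 117 mm, turned the knob to the red mark and stood all four bottles on the plate. Then I turned the knob to the green mark and slid the lock back over it.

**Bottles:** the last top picture puts them 3 to 5 mm off the plate's long centre line (limit 45 mm). Along it they stand at about −138, −46, +46 and +137 mm (limit 155 mm). All four are upright. Contact while setting them down read about 7 N at most, measured only at the end of each move.

**Knob:** the picture taken after letting go, before the lock went back, showed the pointer in line with the green mark. The last wrist picture shows it still there through the cover.

**Lock:** its edge is within about a pixel of its starting position in the top picture. One wrist-camera estimate of the rib was about 5 mm off that. I put it down to the arm still settling, because the gripper's travel of about 119.6 mm agreed with the top picture.

**Other things:** I saw none of them moved in the last pictures, and saw no bottle get knocked during the run. The gripper ended clear of everything, about 228 mm up.

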